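# Square up a row of sample tins with a straightedge

## Robot

A 6-joint arm with a two-finger parallel gripper is mounted at the origin on the work surface. World frame = base frame: x ahead of the robot, y to its left, z up, the work surface at z = 0. Lengths are in m, angles in degrees, forces in N, time in s.
With the tool pointing down it reaches from about 0.3 to 0.775 m from the base axis. Payload 14.6 kg.
Tool frame: the origin (TCP) lies on the centre line of the jaws, within the pads' length; the fingertips stand 8 mm ahead of it and the grasp point (between the pads) lies 11 mm behind it; z points along the fingers, y is the direction in which the jaws open and shut (so a half turn about z gives the same grasp; the last joint's range is limited). The gripper opens to 85 mm and grips with 20 to 120 N. Pads are 22 mm wide; open, the fingers measure 114 mm over their backs; the gripper's body (76 mm by 85 mm) begins 54 mm behind the grasp point. The pads swing forward as they close: fully open they stand 13 mm farther back than shut.
Start: joints at [-77.785, 17.183, 87.147, -0, 75.671, -3.816], TCP at [0.152, -0.529, 0.239] pointing down, gripper open.
Joint ranges: [-173.82, 173.82], [-45.26, 126.66], [13.44, 144.39], [-59.66, 239.66], [0, 175.72], [-146.38, 146.38]. Speed limits (degrees/s): [127.2, 127.2, 147.25, 180, 180, 180].

## Interface

Orientations are given as a 3x3 rotation matrix whose columns are the frame's x, y, z axes.
In Python, from bench import status, vision, workorder gives the robot as it stands.
- The arm moves only by the tool jog_arm, never from a script. Its argument "motion" is a list of rows, each a list of 3 entries, a list of its own where there are three numbers: the closure, from -1 (fully open) to 1 (shut), then the shift along the world's x, y, z in cm, then the turn, a rotation vector about the world's x, y, z in degrees. A call has 1 to 5 rows; each row shifts and turns the commanded pose from where the row before left it; what a row does not reach is not made up. A row lasts 1/8 s, in which the tool goes at most 62.5 mm and 10.7 degrees, less where a joint would pass 70% of its speed; a pose out of reach is approached as far as the arm can. A call is refused whole if a number of a shift passes 6.25 or a number of a turn 10.7, either way. A call with a gripper value outside its range is refused whole. The fingers move at their own pace and stop on an object; "force" is the grip in N (left out, the last holds). Time passes only in rows, so rows that do not move let the fingers close. It gives the time, the measured TCP pose, the force and the opening at its end, in the units of the state.
- status.read_state(): the state, without advancing time (a new reading comes with each control period).
- vision.get_image(name): name is "side" or "top" or "wrist"; returns a dict with "pixels" (384x512x3 uint8, red, green, blue), "fx", "fy", "cx", "cy" (pixels), "world_to_cam" (4x4, takes a point from world to camera coordinates). Camera axes: x right, y down, z forward; pixel columns grow to the right and rows downward; lengths in m; the calibration is good to about 2 mm. A picture is of the moment at which its call begins. There is no depth.
- workorder.hand_in(): hands the job in, once; it reports no verdict.
Trained networks look in a picture, given as the dict that the camera call returned (one of the last four; its "shot" number tells which), for a name from the list of things; names that differ only in an ending like _2 or _b are one class to them, and where a whole thing is asked for, a point or a joint stands for the part that bears it (a point fixed in the world has none). Each returns a list of dicts, best first, with "conf" (0 to 1); they miss things now and then, are a little off and sometimes report something else, mostly with a low value. They report only what shows in the picture. A call takes as long as a camera call. They do not tell look-alikes from the thing itself.
- vision.outline_of(thing, picture): "pixels" (384x512 bool, what is visible of it) and "at" ([column, row] in pixels, amid what is visible of it).
The state is a dict: "time": time; "qpos": joint angles; "joint_vel": joint speeds; "tau": joint torques, N m; "tcp_pos": TCP position; "tcp_rot": TCP orientation; "ft_force": force on the tool from outside, world axes, zero at the start; "wrist_torque": the same for the moment, N m; "grip_width": opening from 0.0 (shut) to 1.0 (fully open).
Only numpy, scipy, OpenCV 4.12 (cv2) and the standard library are available. Lean on these libraries where they do the work, as an engineer would, in place of code of your own. Each camera call takes 0.05 s, during which the arm holds its last target.

## Task

Pick up the straightedge by its wooden grip and push the four metal sample tins together, as one group, squarely against the sliding steel stop bar and on with it until the bar comes up solid at the end of its slide; hold the row pressed there with about 10 N for a good second (never as much as 20 N), touching the tins with the straightedge only. Then back off, leaving the tins in a straight row flush on the bar, stand the straightedge upright on its rubber mat again and let go. Leave the mug, the jar and the brush where they are.

Things in the scene. Friction and masses are not known exactly. Their poses are not given: they have to be found in the camera images.
- grip (a point): the straightedge: an aluminium bar 190 mm long (its y), 30 mm wide (its x) and 26 mm high, with an upright wooden grip on its middle, 20 mm thick (x), 50 mm long (y), from 26 to 66 mm above the bar's underside; 0.22 kg, the same from both long sides. This point is in the middle of the grip, 48 mm above the bar's underside; z up. It starts upright on the mat. Held a few mm clear of the board it does not drag.
- straightedge: the same straightedge; origin at the centre of its underside, same axes.
- mat: a black rubber mat, fixed, 90 mm (its x) by 230 mm (its y), 3 mm thick; origin at the centre of its underside on the desk. The straightedge belongs on it, anywhere near its middle, lengthwise along it.
- board: a black board, fixed flat on the desk, 290 mm (its x) by 270 mm (its y), 8 mm thick, top 8 mm above the desk; origin at the centre of its underside, z up. Two fixed grey rails 16 mm high on it, inner faces 117 mm to either side of the stop's middle, guide the stop's ends; in them hides the end of the stop's slide, 9 to 45 mm on from its start: not measured, to be felt.
- stop: a steel bar across the far part of the board, 20 mm (x) by 232 mm (y) by 20 mm high (screw heads to 24 mm); origin at the centre of its underside, on the board's top. Tins come against its -x face (robot side), pushed along its +x; flush tins have their centres 24 mm from its origin along its -x. About 2 N (tins not counted) slides it along its +x till it comes up solid; it stays where left.
- tin1: a plain bright-metal lidded tin, a rectangular block 28 mm (its x) by 36 mm (its y) by 24 mm high, about 0.05 to 0.1 kg; origin at the centre of its underside, z up. It stands loose on the board, its x axis within about 20 degrees of the stop's x axis.
- tin2: a plain bright-metal lidded tin, a rectangular block 28 mm (its x) by 36 mm (its y) by 24 mm high, about 0.05 to 0.1 kg; origin at the centre of its underside, z up. It stands loose on the board, its x axis within about 20 degrees of the stop's x axis.
- tin3: a plain bright-metal lidded tin, a rectangular block 28 mm (its x) by 36 mm (its y) by 24 mm high, about 0.05 to 0.1 kg; origin at the centre of its underside, z up. It stands loose on the board, its x axis within about 20 degrees of the stop's x axis.
- tin4: a plain bright-metal lidded tin, a rectangular block 28 mm (its x) by 36 mm (its y) by 24 mm high, about 0.05 to 0.1 kg; origin at the centre of its underside, z up. It stands loose on the board, its x axis within about 20 degrees of the stop's x axis.
- mug: bystander: a brown mug, 80 mm wide, 95 mm high; origin at the centre of its underside.
- jar: bystander: a clear jar with a white cap, 68 mm wide, 80 mm high; origin at the centre of its underside.
- brush: bystander: a round fingerprint brush standing on its black handle, 52 mm wide, 106 mm high; origin at the centre of its underside.
Things that resemble listed ones, but are neither listed nor needed, are in the scene too. Leave any orange or pink look-alike of the straightedge alone.

How it is judged (in metres and radians):
On the way:
1. all four tins are flush and square against the stop and the straightedge presses the row on it firmly at the end of its slide (3 to 15 N reaching the stop; sliding it takes 2 N) for half a second (x of tin1 in the frame of stop between -0.0265 and -0.02 m and y of tin1 in the frame of stop between -0.105 and 0.105 m and angle between the x axis of each of tin1, tin2, tin3, tin4 and the x axis of stop, either way round below 0.07 rad and angle between each of tin1, tin2, tin3, tin4's own z axis and vertical below 0.1 rad and x of tin2 in the frame of stop between -0.0265 and -0.02 m and y of tin2 in the frame of stop between -0.105 and 0.105 m and x of tin3 in the frame of stop between -0.0265 and -0.02 m and y of tin3 in the frame of stop between -0.105 and 0.105 m and x of tin4 in the frame of stop between -0.0265 and -0.02 m and y of tin4 in the frame of stop between -0.105 and 0.105 m and contact force between stop and anything else between 3 and 15 N and (contact force between straightedge and tin1 above 1 N or contact force between straightedge and tin2 above 1 N or contact force between straightedge and tin3 above 1 N or contact force between straightedge and tin4 above 1 N)), for 0.5 s.
At the end, for the whole second after the job is handed in: All four tins stand upright and at rest within the stop's length, against its face (gap under 2.5 mm), square to it within 4 degrees; the straightedge stands upright, released, on the mat, its middle within 30 mm across and 40 mm along of the mat's, within 17 degrees of its length (x of tin1 in the frame of stop between -0.0265 and -0.02 m and y of tin1 in the frame of stop between -0.105 and 0.105 m and angle between the x axis of each of tin1, tin2, tin3, tin4 and the x axis of stop, either way round below 0.07 rad and angle between each of tin1, tin2, tin3, tin4, straightedge's own z axis and vertical below 0.1 rad and x of tin2 in the frame of stop between -0.0265 and -0.02 m and y of tin2 in the frame of stop between -0.105 and 0.105 m and x of tin3 in the frame of stop between -0.0265 and -0.02 m and y of tin3 in the frame of stop between -0.105 and 0.105 m and x of tin4 in the frame of stop between -0.0265 and -0.02 m and y of tin4 in the frame of stop between -0.105 and 0.105 m and linear speed of each of tin1, tin2, tin3, tin4, straightedge below 0.01 m/s and x of straightedge in the frame of mat between -0.03 and 0.03 m and y of straightedge in the frame of mat between -0.04 and 0.04 m and z of straightedge in the frame of mat below 0.006 m and angle between the y axis of straightedge and the y axis of mat, either way round below 0.3 rad); the robot touches nothing.
It fails at once if the stop is pressed with more than 20 N (contact force between stop and anything else above 20 N).
It fails at once if the robot touches a tin itself, not with the straightedge (contact force between any of the fingers, the arm and tin1 above 0.5 N or contact force between any of the fingers, the arm and tin2 above 0.5 N or contact force between any of the fingers, the arm and tin3 above 0.5 N or contact force between any of the fingers, the arm and tin4 above 0.5 N).
It fails at once if the mug is shifted more than 15 mm (distance of mug from where it was at the start of the episode above 0.015 m).
It fails at once if the jar is shifted more than 15 mm (distance of jar from where it was at the start of the episode above 0.015 m).
It fails at once if the brush is shifted more than 15 mm (distance of brush from where it was at the start of the episode above 0.015 m).
It also fails if it takes over 72 s, if anything falls off the work surface, if the arm or the gripper's body presses on something with over 40 N, if the wrist force passes 120 N, or if a joint passes its speed limit or range.

## Working session

There is one attempt and no reset: what is moved stays moved. The work goes in short steps, Python scripts to look and compute and a tool call to move; the robot and the scene stay as the last step left them, time stands still between calls to the robot, and variables do not carry over. Pictures are saved under pics/ and viewed, and the job is handed in when it is done.

Besides the shell and the picture viewer there is one more tool, called after "Call:" by a JSON object that holds its "api" and its "payload". jog_arm: Moves the arm, as the interface text tells. Its arguments: {"type":"object","properties":{"motion":{"type":"array","items":{"type":"array"}},"force":{"type":"number"}},"required":["motion"]}

```bash
mkdir -p pics; ls; python3 - <<'E'
from bench import status, vision
import cv2
for n in ("top","side","wrist"):
    p=vision.get_image(n); cv2.imwrite(f"pics/{n}0.png",cv2.resize(p["pixels"][:,:,::-1],(800,600),interpolation=cv2.INTER_CUBIC))
    print(n,p["fx"],p["cx"],p["cy"],p["world_to_cam"].round(3).tolist() if hasattr(p["world_to_cam"],'round') else p["world_to_cam"])
s=status.read_state();print(s)
E
```

```text
pics
top 361.3036854419756 258.6923861655986 191.55372044130547 [[0.005, -1.0, 0.002, -0.052], [-0.986, -0.005, -0.164, 0.491], [0.164, -0.001, -0.986, 1.233], [0.0, 0.0, 0.0, 1.0]]
side 380.55538522820007 254.94783281227998 194.71988312008503 [[-0.956, -0.294, -0.002, 0.449], [-0.207, 0.68, -0.703, 0.188], [0.208, -0.671, -0.711, 1.107], [0.0, 0.0, 0.0, 1.0]]
wrist 344.43992277982596 252.66680901072706 192.29763865703467 [[0.276, -0.961, -0.002, -0.548], [-0.923, -0.266, 0.279, -0.037], [-0.268, -0.075, -0.96, 0.38], [0.0, 0.0, 0.0, 1.0]]
{'time': 0.15, 'qpos': array([-7.77844618e+01,  1.72090750e+01,  8.71705361e+01, -3.95631366e-04,
        7.56706442e+01, -3.81525365e+00]), 'joint_vel': array([ 0.03572273, -0.06873076,  0.00903044,  0.01481797, -0.02343984,
        0.05159826]), 'tau': array([ 3.83866363e-04, -5.43669963e+01, -3.61885679e+01, -5.23639551e-05,
        3.18098311e-03, -9.33001559e-06]), 'tcp_pos': array([ 0.151852  , -0.52845367,  0.23885615]), 'tcp_rot': array([[ 9.61112957e-01,  2.76155477e-01, -1.92128709e-04],
       [ 2.76155539e-01, -9.61112577e-01,  8.55846272e-04],
       [ 5.16893169e-05, -8.75622348e-04, -9.99999615e-01]]), 'ft_force': array([-0.45523502, -0.24577327, -0.17020846]), 'wrist_torque': array([-0.00094245,  0.001713  ,  0.02983281]), 'grip_width': 0.9976939580656694}
```

View pics/top0.png

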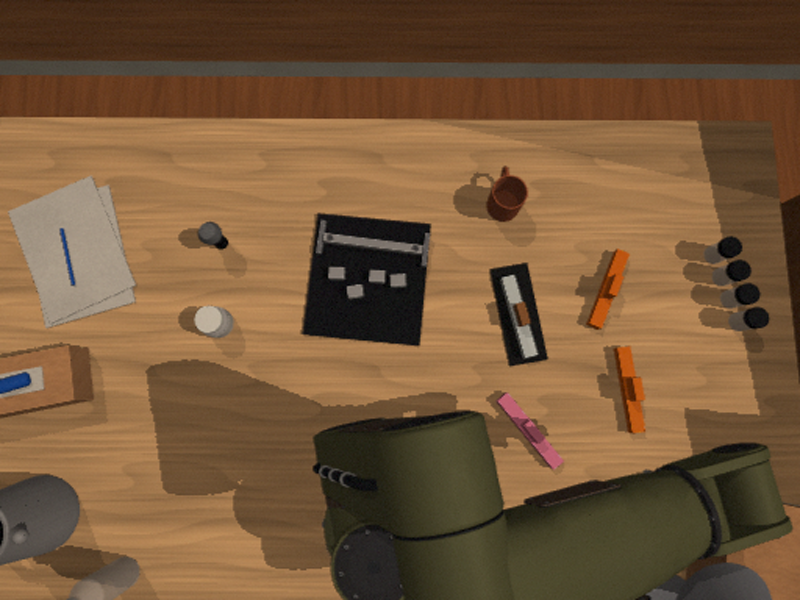

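View pics/side0.png

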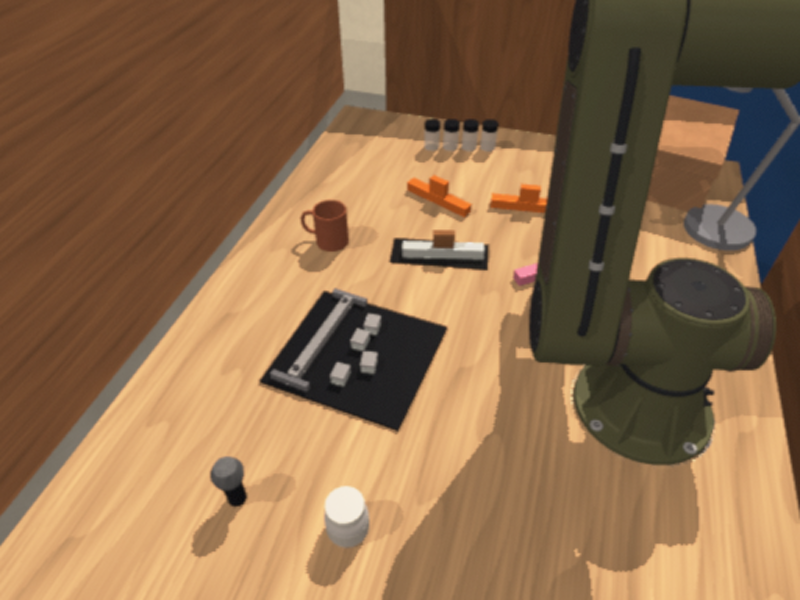

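View pics/wrist0.png

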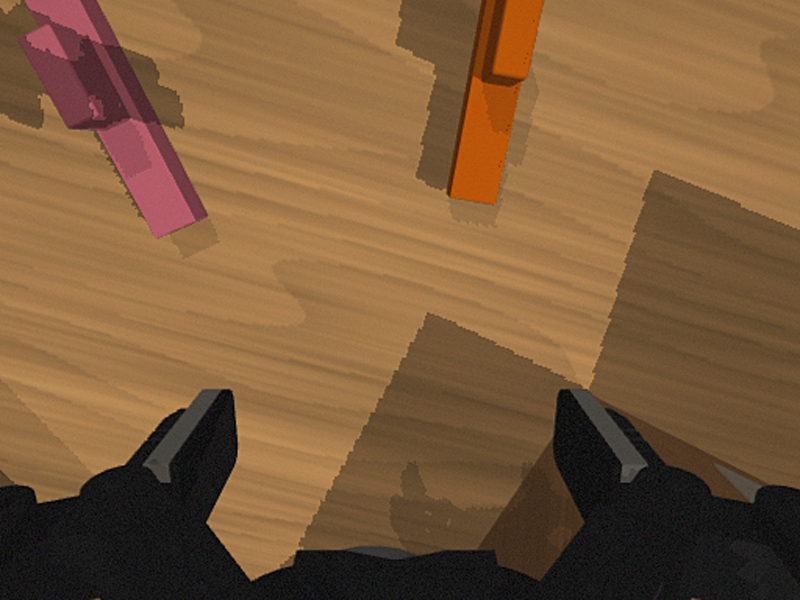

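The top view (800×600) shows what could be taken for the straightedge: silver bar with brown grip on a black mat at (521,315), orange at (608,288), orange at (630,390), and pink at (530,430). By the description it is the silver one on the mat. The four tins are at (336,272), (355,291), (377,276) and (398,280), and the stop runs from (327,237) to (422,248).

```bash
cat > h.py <<'E'
import numpy as np, cv2
from bench import status, vision
def K(p): return np.array([[p["fx"],0,p["cx"]],[0,p["fy"],p["cy"]],[0,0,1]])
def back(p,uv,z):
    T=np.array(p["world_to_cam"]);R,t=T[:3,:3],T[:3,3]
    uv=np.atleast_2d(np.asarray(uv,float)); d=np.c_[(uv[:,0]-p["cx"])/p["fx"],(uv[:,1]-p["cy"])/p["fy"],np.ones(len(uv))]@R
    c=-R.T@t; return c+d*((z-c[2])/d[:,2])[:,None]
def proj(p,P):
    T=np.array(p["world_to_cam"]);q=np.atleast_2d(P)@T[:3,:3].T+T[:3,3]
    return np.c_[q[:,0]/q[:,2]*p["fx"]+p["cx"],q[:,1]/q[:,2]*p["fy"]+p["cy"]]
def rect(p,m,z):
    v,u=np.nonzero(m); P=back(p,np.c_[u,v],z)[:,:2]
    r=cv2.minAreaRect((P*1000).astype(np.float32)); return r
def save(n,img,box=None,w=800,h=600):
    i=img[:,:,::-1]
    if box: i=i[box[1]:box[3],box[0]:box[2]]
    s=min(w/i.shape[1],h/i.shape[0]); cv2.imwrite(n,cv2.resize(i,None,fx=s,fy=s,interpolation=cv2.INTER_CUBIC))
E
python3 - <<'E'
from h import *
for cam in("top","side"):
    p=vision.get_image(cam)
    for t,z in(("grip",.066),("straightedge",.03),("mat",.003),("board",.008),("stop",.028),("tin1",.032),("mug",.095),("jar",.08),("brush",.1)):
        for o in vision.outline_of(t,p)[:5]:
            r=rect(p,o["pixels"],z); print(cam,t,round(o["conf"],2),np.round(o["at"]),"c",np.round(r[0]),"s",np.round(r[1]),round(r[2],1),int(o["pixels"].sum()))
    save(f"pics/{cam}1.png",p["pixels"],(180,130,370,260) if cam=="top" else (160,130,330,290))
E
```

```text
top grip 0.95 [332. 202.] c [ 453. -301.] s [184.  40.] 14.2 541
top grip 0.95 [389. 185.] c [ 513. -502.] s [ 42. 191.] 67.5 582
top grip 0.83 [402. 249.] c [ 293. -538.] s [186.  48.] 7.4 672
top grip 0.81 [338. 274.] c [ 208. -315.] s [184.  32.] 38.9 513
top straightedge 0.95 [337. 277.] c [ 204. -325.] s [192.  37.] 40.0 584
top straightedge 0.94 [404. 249.] c [ 296. -553.] s [190.  50.] 6.3 675
top straightedge 0.82 [390. 185.] c [ 519. -515.] s [ 45. 200.] 66.9 622
top straightedge 0.66 [333. 201.] c [ 461. -308.] s [183.  39.] 14.2 482
top straightedge 0.33 [138. 202.] c [443. 383.] s [90. 67.] 76.3 404
top mat 0.72 [338. 196.] c [ 467. -313.] s [230.  94.] 9.6 1018
top board 0.56 [233. 184.] c [549.  38.] s [271. 293.] 84.6 4900
top stop 0.87 [237. 157.] c [625.  25.] s [231.  25.] 83.0 433
top tin1 0.59 [241. 178.] c [547.  16.] s [26. 32.] 0.3 70
top tin1 0.39 [227. 186.] c [511.  65.] s [28. 31.] 14.6 65
top mug 0.95 [325. 129.] c [ 718. -277.] s [ 77. 124.] 68.7 629
top jar 0.94 [139. 203.] c [435. 364.] s [65. 80.] 0.3 381
top jar 0.6 [325. 203.] c [ 456. -296.] s [216.
[... 567 characters left out ...]
ghtedge 0.59 [283. 158.] c [ 460. -315.] s [189. 103.] 16.9 678
side straightedge 0.4 [221. 330.] c [441. 371.] s [66. 98.] 22.0 872
side mat 0.8 [278. 166.] c [ 466. -309.] s [225.  86.] 10.3 360
side mat 0.51 [220. 330.] c [450. 361.] s [ 68. 100.] 19.3 893
side board 0.7 [230. 230.] c [547.  39.] s [274. 291.] 84.8 5035
side stop 0.89 [202. 215.] c [622.  28.] s [235.  31.] 82.7 515
side tin1 0.62 [230. 220.] c [545.  22.] s [52. 33.] 89.4 127
side tin1 0.44 [236. 206.] c [535. -23.] s [29. 52.] 18.5 100
side jar 0.73 [219. 330.] c [431. 393.] s [65. 92.] 19.2 923
side jar 0.6 [284. 160.] c [ 449. -256.] s [176.  96.] 14.8 609
side brush 0.85 [148. 307.] c [610. 402.] s [48. 92.] 51.3 554
```

View pics/top1.png

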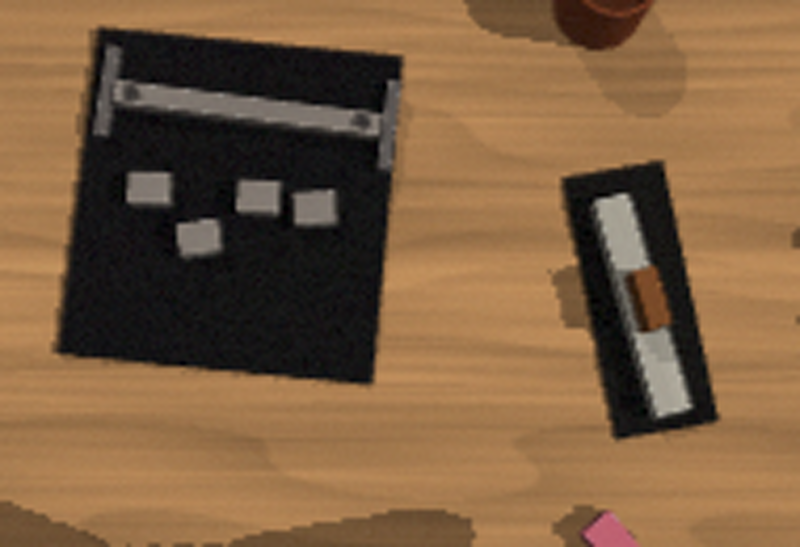

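Call:
{"api": "jog_arm", "payload": {"motion": [[-1, [3.5, 2.5, 0], [0, 0, 0]], [-1, [3.5, 2.5, 0], [0, 0, 0]], [-1, [3.5, 2.5, 0], [0, 0, 0]], [-1, [3.5, 2.5, 0], [0, 0, 0]], [-1, [3.5, 2.5, 0], [0, 0, 0]]]}}

```text
time: 1.78
tcp_pos: [0.3279, -0.4027, 0.2394]
tcp_rot: [[0.961, 0.276, 0.0], [0.276, -0.961, -0.0], [0.0, 0.0, -1.0]]
ft_force: [-0.3, -0.5, 0.6]
grip_width: 0.994
```

Call:
{"api": "jog_arm", "payload": {"motion": [[-1, [3.5, 2.5, 0], [0, 0, 0]], [-1, [3.5, 2.5, 0], [0, 0, 0]], [-1, [3.5, 2.5, 0], [0, 0, 0]], [-1, [2, 2, 0], [0, 0, -2]], [-1, [0, 0, 0], [0, 0, 0]]]}}

```text
time: 2.4
tcp_pos: [0.4528, -0.3074, 0.2392]
tcp_rot: [[0.97, 0.245, -0.0], [0.245, -0.97, 0.0], [-0.0, -0.0, -1.0]]
ft_force: [0.5, 0.2, -0.6]
grip_width: 0.997
```

```bash
python3 - <<'E'
from h import *
s=status.read_state();print(s["time"],s["tcp_pos"].round(4),s["tcp_rot"].round(3).tolist(),s["qpos"].round(1))
for cam in("wrist","top"):
    p=vision.get_image(cam); save(f"pics/{cam}2.png",p["pixels"])
    for t,z in(("straightedge",.029),("mat",.003)):
        for o in vision.outline_of(t,p)[:2]:
            r=rect(p,o["pixels"],z); print(cam,t,round(o["conf"],2),np.round(o["at"]),"c",np.round(r[0]),"s",np.round(r[1]),round(r[2],1),int(o["pixels"].sum()))
E
```

```text
2.4 [ 0.4528 -0.3074  0.2392] [[0.97, 0.245, -0.0], [0.245, -0.97, 0.0], [-0.0, -0.0, -1.0]] [-38.   16.9  87.6   0.   75.6  37.8]
wrist straightedge 0.85 [433. 277.] c [ 373. -534.] s [51. 44.] 4.6 1305
wrist straightedge 0.84 [197. 324.] c [ 250. -295.] s [104.  40.] 38.9 2237
wrist mat 0.56 [273. 130.] c [ 465. -311.] s [232.  90.] 10.3 12270
top straightedge 0.66 [352. 292.] c [ 157. -366.] s [53. 31.] 43.4 133
top straightedge 0.56 [404. 248.] c [ 295. -554.] s [188.  49.] 6.0 637
top mat 0.82 [323. 176.] c [ 525. -301.] s [112.  87.] 8.5 343
```

View pics/wrist2.png

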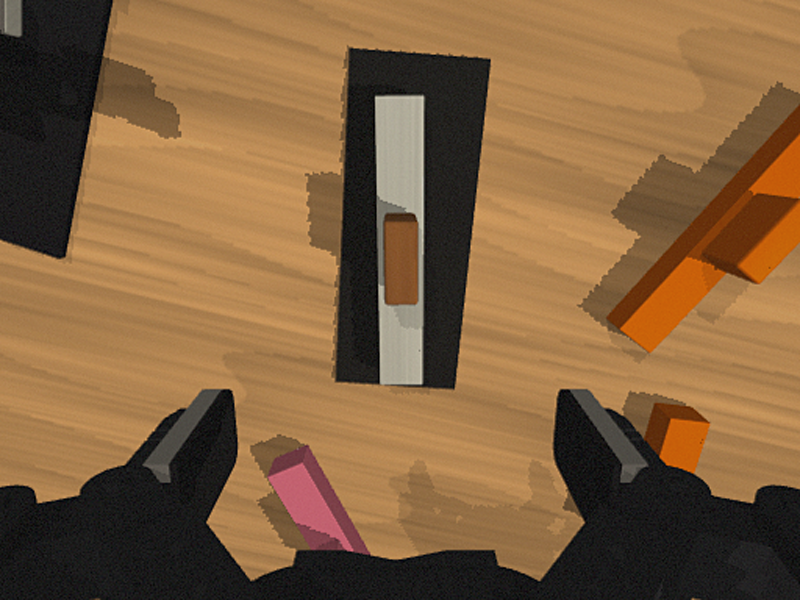

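The wrist view shows the real one: silver bar from (399,96) to (401,384) with brown grip top at (401,258), on the mat. Orange (745,220) and pink (315,500) are the look-alikes.

```bash
python3 - <<'E'
from h import *
p=vision.get_image("wrist"); k=512/800
c=np.array([[375,96],[424,96],[380,384],[423,384]])*k
W=back(p,c,.029)[:,:2]; print(W.round(4)); print(W.mean(0)); d=(W[0]+W[1]-W[2]-W[3]); print(np.degrees(np.arctan2(d[1],d[0])),np.linalg.norm(d)/2)
hs=cv2.cvtColor(p["pixels"],cv2.COLOR_RGB2HSV)
c=np.array([[384,216],[417,216],[385,304],[418,304]])*k
W=back(p,c,.069)[:,:2]; print(W.mean(0)); d=(W[0]+W[1]-W[2]-W[3]); print(np.degrees(np.arctan2(d[1],d[0])),np.linalg.norm(d)/2)
save("pics/grip.png",p["pixels"],(210,50,310,260))
E
```

```text
[[ 0.5437 -0.2724]
 [ 0.5508 -0.3011]
 [ 0.3606 -0.3196]
 [ 0.3679 -0.3488]]
[ 0.45573703 -0.31048196]
14.545166080267718 0.18904107292102215
[ 0.45739239 -0.30993218]
14.804294938921172 0.05189342385139096
```

View pics/grip.png

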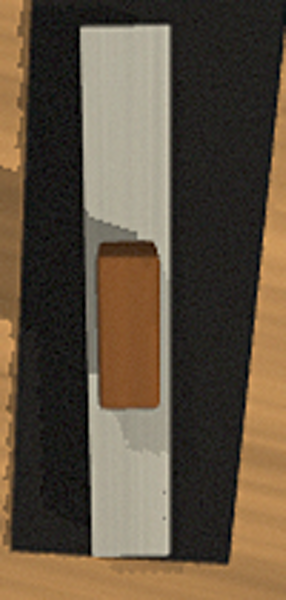

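Call:
{"api": "jog_arm", "payload": {"motion": [[-1, [0, 5, 0.5], [0, 0, 0]], [-1, [0, 6, 0.5], [0, 0, -4]], [-1, [0, 6, 0.5], [0, 0, -6]], [-1, [0, 6, 0.5], [0, 0, -6]], [-1, [0, 5, 0], [0, 0, -6]]]}}

```text
time: 3.38
tcp_pos: [0.4516, -0.027, 0.2599]
tcp_rot: [[0.99, -0.142, 0.001], [-0.142, -0.99, -0.0], [0.001, -0.0, -1.0]]
ft_force: [0.6, 0.0, -0.7]
grip_width: 0.997
```

Call:
{"api": "jog_arm", "payload": {"motion": [[-1, [0, 2, 0], [0, 0, 0]], [-1, [0, 0, 0], [0, 0, 0]]]}}

```text
time: 3.62
tcp_pos: [0.4518, -0.008, 0.2595]
tcp_rot: [[0.991, -0.137, 0.0], [-0.137, -0.991, -0.0], [0.0, -0.0, -1.0]]
ft_force: [-0.3, -0.2, 0.7]
grip_width: 1.0
```

```bash
python3 - <<'E'
from h import *
s=status.read_state();print(s["time"],s["tcp_pos"].round(4),s["tcp_rot"].round(3).tolist(),s["qpos"].round(1))
p=vision.get_image("wrist"); save(f"pics/wrist3.png",p["pixels"]); import pickle; pickle.dump(p,open("w3.pkl","wb"))
for t,z in(("tin1",.032),("stop",.028),("board",.008)):
        for o in vision.outline_of(t,p)[:6]:
            r=rect(p,o["pixels"],z); print(t,round(o["conf"],2),np.round(o["at"]),"c",np.round(r[0]),"s",np.round(r[1]),round(r[2],1),int(o["pixels"].sum()))
E
```

```text
3.625 [ 0.4518 -0.008   0.2595] [[0.991, -0.137, 0.0], [-0.137, -0.991, -0.0], [0.0, -0.0, -1.0]] [ -5.7   3.5 100.5  -0.   75.9  92.2]
tin1 0.8 [178. 115.] c [512.  65.] s [27. 38.] 10.0 964
tin1 0.75 [215.  72.] c [547.  16.] s [36. 29.] 86.6 1094
tin1 0.62 [125.  73.] c [554. 107.] s [42. 29.] 88.5 1207
tin1 0.55 [265.  77.] c [538. -31.] s [30. 37.] 2.6 1117
stop 0.79 [157.   0.] c [612.  31.] s [219.   3.] 82.1 549
stop 0.18 [264.  75.] c [538. -31.] s [28. 36.] 3.9 1024
board 0.85 [200. 107.] c [513.  43.] s [271. 224.] 84.8 45403
```

View pics/wrist3.png

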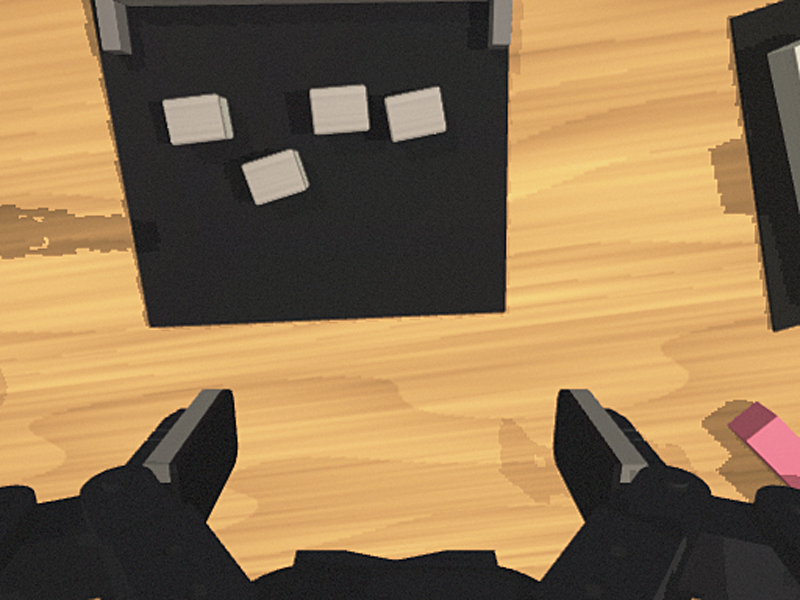

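Four tins show at (195,119), (275,177), (340,109) and (415,113); the stop is cut off at the top edge. I'll move forward for its angle.

Call:
{"api": "jog_arm", "payload": {"motion": [[-1, [5, 0, 0], [0, 0, 0]], [-1, [4, 0, 0], [0, 0, 0]], [-1, [0, 0, 0], [0, 0, 0]]]}}

```text
time: 4.2
tcp_pos: [0.5432, -0.0096, 0.2581]
tcp_rot: [[0.99, -0.14, -0.002], [-0.14, -0.99, 0.0], [-0.002, 0.0, -1.0]]
ft_force: [-0.7, 0.2, 0.8]
grip_width: 1.0
```

```bash
python3 - <<'E'
from h import *
s=status.read_state();print(s["time"],s["tcp_pos"].round(4))
p=vision.get_image("wrist"); save(f"pics/wrist4.png",p["pixels"]); import pickle; pickle.dump(p,open("w4.pkl","wb"))
for t,z in(("tin1",.032),("stop",.028),("board",.008)):
        for o in vision.outline_of(t,p)[:6]:
            r=rect(p,o["pixels"],z); print(t,round(o["conf"],2),np.round(o["at"]),"c",np.round(r[0]),"s",np.round(r[1]),round(r[2],1),int(o["pixels"].sum()))
E
```

```text
4.2 [ 0.5432 -0.0096  0.2581]
tin1 0.79 [142. 160.] c [555. 107.] s [42. 30.] 87.3 1053
tin1 0.7 [226. 161.] c [549.  16.] s [37. 31.] 86.8 953
tin1 0.55 [192. 196.] c [514.  65.] s [30. 39.] 9.3 864
stop 0.85 [207.  82.] c [625.  27.] s [233.  22.] 82.8 4809
stop 0.69 [215. 144.] c [550.  37.] s [258. 278.] 84.5 50053
board 0.68 [214. 144.] c [546.  40.] s [271. 292.] 84.7 49904
```

View pics/wrist4.png

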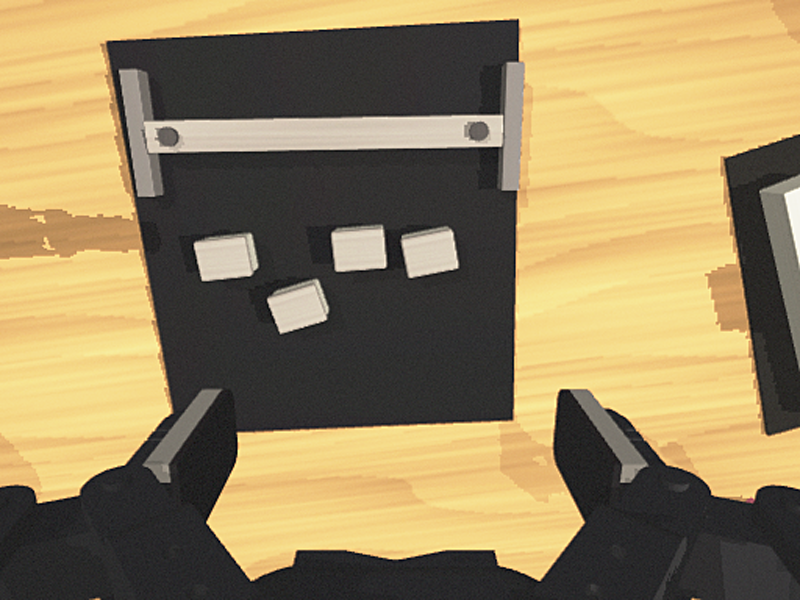

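The stop runs from (146,137) to (503,131) between its rails, and the four tins all show in front of it. Next I refine the stop's yaw by line fits and express the tins in its frame.

```bash
python3 - <<'E'
from h import *
import pickle; p=pickle.load(open("w4.pkl","rb")); k=.64
img=p["pixels"].astype(int).sum(2)
# front and back edges of the stop by column gradient
fr=[];bk=[]
for u in list(range(120,295)):
    col=img[65:115,u]; g=np.diff(col); bk.append((u,65.5+g[:25].argmax())); fr.append((u,65.5+g.argmin()))
for n,e in(("back",bk),("front",fr)):
    W=back(p,np.array(e)+[0,.5],.028)[:,:2].astype(np.float32)
    l=cv2.fitLine(W,cv2.DIST_HUBER,0,1e-3,1e-3).ravel(); a=np.degrees(np.arctan2(l[0]*np.sign(l[1]),abs(l[1]))); print(n,"yaw",-a,l[2:])
yaw=np.radians(-7.2);X=np.array([np.cos(yaw),np.sin(yaw)]);Y=np.array([-X[1],X[0]]);S=np.array([.624,.027])
for c in((.554,.106),(.513,.065),(.548,.016),(.538,-.031)): d=np.array(c)-S; print(c,(d@X).round(4),(d@Y).round(4))
print(X,Y)
# rails inner edges
for a,b in(((162,196),(149,70)),((499,190),(503,63))):
    W=back(p,np.array([a,b])*k,.024)[:,:2];d=W[1]-W[0];print("rail",np.degrees(np.arctan2(d[1],d[0])),((W-S)@Y).round(4))
E
```

```text
back yaw -7.032367 [0.6331347  0.01230743]
front yaw -7.192705 [0.6168583  0.04029921]
(0.554, 0.106) -0.0793 0.0696
(0.513, 0.065) -0.1149 0.0238
(0.548, 0.016) -0.074 -0.0204
(0.538, -0.031) -0.0781 -0.0683
[ 0.9921147  -0.12533323] [0.12533323 0.9921147 ]
rail -8.99524298496776 [0.1117 0.1093]
rail -6.756406217261847 [-0.1159 -0.1153]
```

Call:
{"api": "jog_arm", "payload": {"motion": [[-1, [-1.5, -4, 0], [0, 0, 3]], [-1, [-1.5, -5.5, 0], [0, 0, 4]], [-1, [-1.5, -5.5, 0], [0, 0, 4]], [-1, [-1.5, -5.5, 0], [0, 0, 4]], [-1, [-1.5, -5.5, -2], [0, 0, 4]]]}}

```text
time: 5.03
tcp_pos: [0.466, -0.2705, 0.241]
tcp_rot: [[0.981, 0.193, 0.003], [0.193, -0.981, -0.002], [0.003, 0.003, -1.0]]
ft_force: [1.0, -0.4, -0.6]
grip_width: 1.001
```

Call:
{"api": "jog_arm", "payload": {"motion": [[-1, [-1.2, -4, -4], [0, 0, 3.5]], [-1, [0, 0, -4], [0, 0, 0]], [-1, [0, 0, 0], [0, 0, 0]]]}}

```text
time: 5.4
tcp_pos: [0.4534, -0.3081, 0.1575]
tcp_rot: [[0.968, 0.25, -0.004], [0.25, -0.968, 0.003], [-0.003, -0.004, -1.0]]
ft_force: [0.5, -0.3, 1.5]
grip_width: 1.001
```

Call:
{"api": "jog_arm", "payload": {"motion": [[-1, [0.2, -0.1, -3.5], [0, 0, 0]], [-1, [0, 0, -3.5], [0, 0, 0]], [-1, [0, 0, -2], [0, 0, 0]], [-1, [0, 0, 0], [0, 0, 0]], [-1, [0, 0, 0], [0, 0, 0]]]}}

```text
time: 6.02
tcp_pos: [0.4577, -0.3099, 0.0715]
tcp_rot: [[0.968, 0.251, 0.002], [0.251, -0.968, -0.002], [0.002, 0.002, -1.0]]
ft_force: [-0.0, 0.0, -0.4]
grip_width: 1.0
```

```bash
python3 - <<'E'
from h import *
s=status.read_state();print(s["time"],s["tcp_pos"].round(4))
for c in("wrist","side"):
    p=vision.get_image(c); save(f"pics/{c}5.png",p["pixels"])
E
```

```text
6.025 [ 0.4577 -0.3099  0.0715]
```

View pics/wrist5.png

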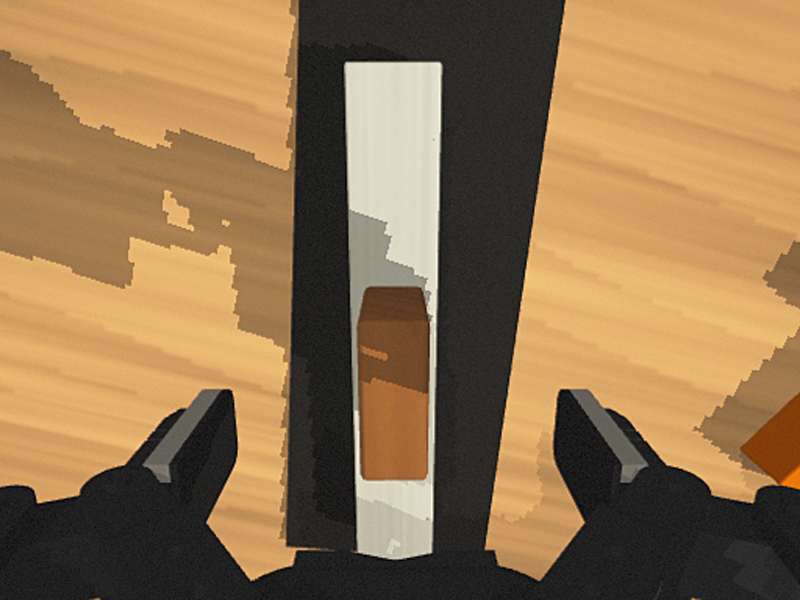

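The grip top at (394,400) lies centred between the pads (mid 395). I'll descend and close.

Call:
{"api": "jog_arm", "payload": {"motion": [[-1, [0, 0, -1.5], [0, 0, 0]], [-1, [0, 0, -1.4], [0, 0, 0]], [-1, [0, 0, 0], [0, 0, 0]], [1, [0, 0, 0], [0, 0, 0]], [1, [0, 0, 0], [0, 0, 0]]], "force": 80}}

```text
time: 6.75
tcp_pos: [0.457, -0.3097, 0.0406]
tcp_rot: [[0.968, 0.251, 0.0], [0.251, -0.968, -0.0], [0.0, 0.0, -1.0]]
ft_force: [-0.5, -0.3, -0.2]
grip_width: 0.604
```

Call:
{"api": "jog_arm", "payload": {"motion": [[1, [0, 0, 0], [0, 0, 0]], [1, [0, 0, 0], [0, 0, 0]], [1, [0, 0, 0], [0, 0, 0]], [1, [0, 0, 0], [0, 0, 0]]]}}

```text
time: 7.25
tcp_pos: [0.4571, -0.3098, 0.0407]
tcp_rot: [[0.968, 0.251, 0.001], [0.251, -0.968, -0.0], [0.0, 0.001, -1.0]]
ft_force: [-0.6, -0.6, 5.4]
grip_width: 0.223
```

Call:
{"api": "jog_arm", "payload": {"motion": [[1, [0, 0, 0.5], [0, 0, 0]], [1, [0, 0, 1.5], [0, 0, 0]], [1, [0, 0, 2], [0, 0, 0]], [1, [0, 0, 2], [0, 0, 0]], [1, [0, 0, 0], [0, 0, 0]]]}}

```text
time: 7.88
tcp_pos: [0.4575, -0.31, 0.1021]
tcp_rot: [[0.968, 0.251, 0.003], [0.251, -0.968, -0.002], [0.002, 0.002, -1.0]]
ft_force: [-0.3, -0.2, -2.6]
grip_width: 0.221
```

```bash
python3 - <<'E'
from h import *
s=status.read_state();print(s["time"],s["tcp_pos"].round(4),s["ft_force"],s["grip_width"])
for c in("wrist","side"):
    p=vision.get_image(c); save(f"pics/{c}6.png",p["pixels"],None if c=="wrist" else(200,90,390,230))
E
```

```text
7.875 [ 0.4575 -0.31    0.1021] [-0.2589854  -0.19522917 -2.61143896] 0.2209001831316973
```

View pics/wrist6.png

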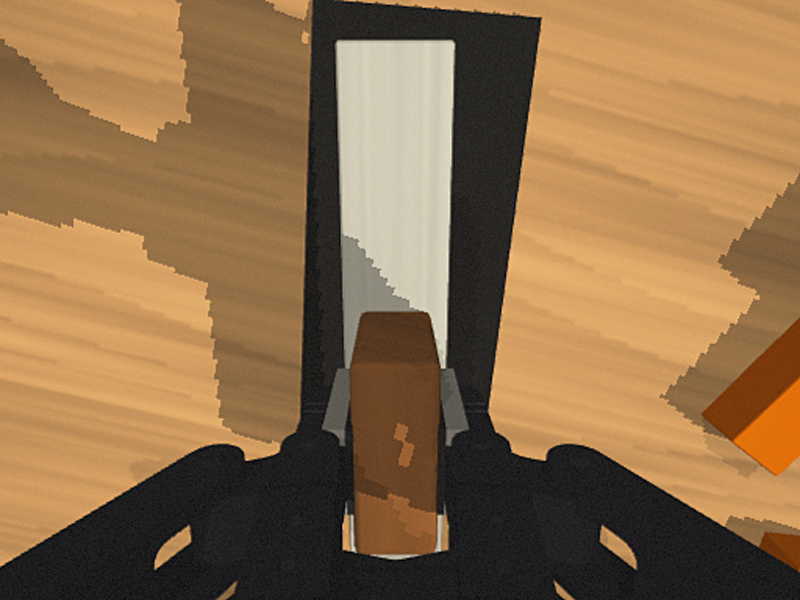

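View pics/side6.png

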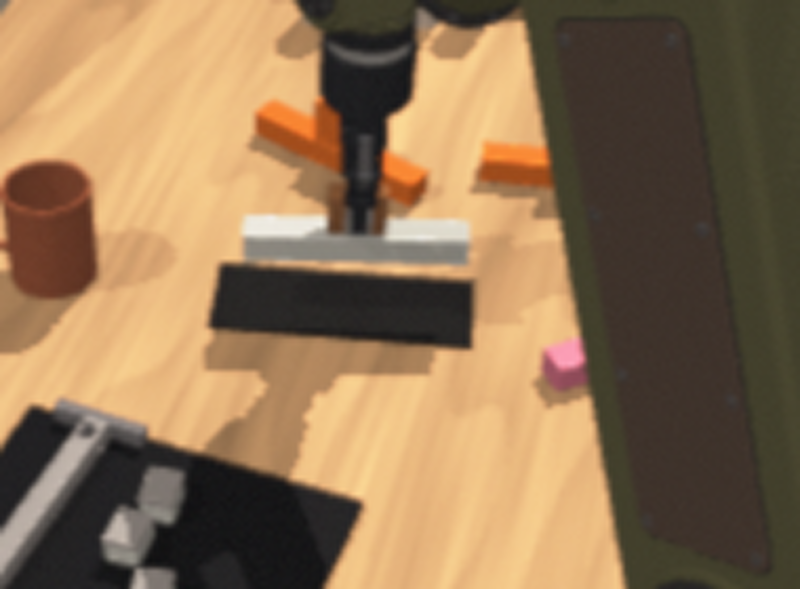

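The straightedge hangs upright and squarely in the jaws. Now I carry it behind the tins, turning +68.4°.

Call:
{"api": "jog_arm", "payload": {"motion": [[1, [0, 2, 2], [0, 0, 5]], [1, [0, 4, 2], [0, 0, 8]], [1, [-0.4, 4, 0], [0, 0, 8]], [1, [-0.4, 4, 0], [0, 0, 8]], [1, [-0.4, 4, 0], [0, 0, 8]]]}}

```text
time: 8.6
tcp_pos: [0.4442, -0.1282, 0.1395]
tcp_rot: [[0.619, 0.786, -0.001], [0.786, -0.619, 0.001], [-0.0, -0.001, -1.0]]
ft_force: [-0.2, -0.1, -2.0]
grip_width: 0.222
```

Call:
{"api": "jog_arm", "payload": {"motion": [[1, [-0.3, 4, 0], [0, 0, 8]], [1, [-0.2, 4, 0], [0, 0, 8]], [1, [0, 4, 0], [0, 0, 8]], [1, [0, 4, 0], [0, 0, 5]], [1, [0, 2, 0], [0, 0, 2.4]]]}}

```text
time: 9.22
tcp_pos: [0.4393, 0.052, 0.1395]
tcp_rot: [[0.12, 0.993, -0.001], [0.993, -0.12, 0.0], [-0.0, -0.001, -1.0]]
ft_force: [0.9, -0.7, -2.9]
grip_width: 0.222
```

Call:
{"api": "jog_arm", "payload": {"motion": [[1, [0, 0, 0], [0, 0, 0]], [1, [0, 0, 0], [0, 0, 0]]]}}

```text
time: 9.48
tcp_pos: [0.4397, 0.0499, 0.1398]
tcp_rot: [[0.124, 0.992, -0.001], [0.992, -0.124, -0.0], [-0.0, -0.001, -1.0]]
ft_force: [-0.2, -0.7, -2.3]
grip_width: 0.224
```

Call:
{"api": "jog_arm", "payload": {"motion": [[1, [0, 0, -2.5], [0, 0, 0]], [1, [0, 0, -3], [0, 0, 0]], [1, [0, 0, -2.5], [0, 0, 0]], [1, [0, 0, -1], [0, 0, 0]], [1, [0, 0, 0], [0, 0, 0]]]}}

```text
time: 10.1
tcp_pos: [0.4398, 0.0499, 0.0502]
tcp_rot: [[0.124, 0.992, -0.001], [0.992, -0.124, -0.0], [-0.0, -0.001, -1.0]]
ft_force: [1.0, 0.0, -1.9]
grip_width: 0.225
```

```bash
python3 - <<'E'
from h import *
s=status.read_state();print(s["time"],s["tcp_pos"].round(4),s["ft_force"])
for c in("top","side"):
    p=vision.get_image(c); save(f"pics/{c}7.png",p["pixels"],(170,120,330,240) if c=="top" else (160,150,330,290))
E
```

```text
10.1 [0.4398 0.0499 0.0502] [ 0.97150983  0.01235329 -1.90214456]
```

View pics/top7.png

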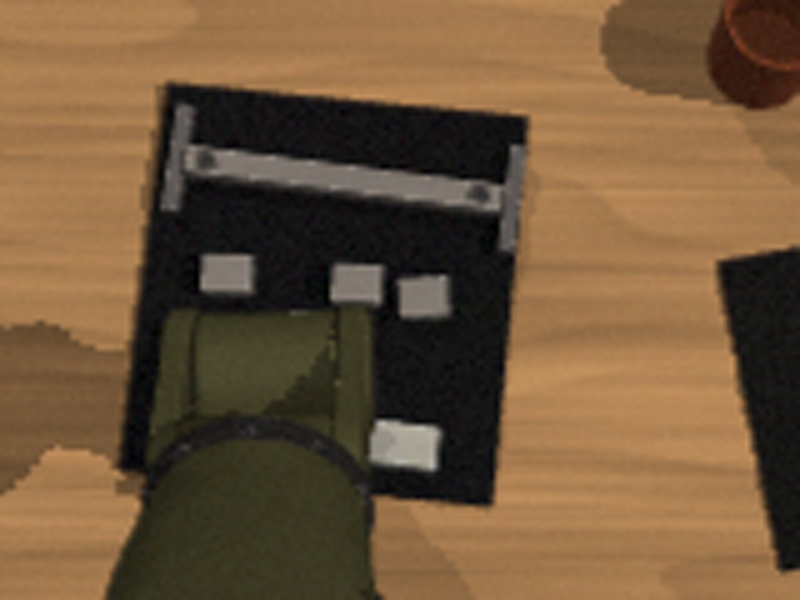

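View pics/side7.png

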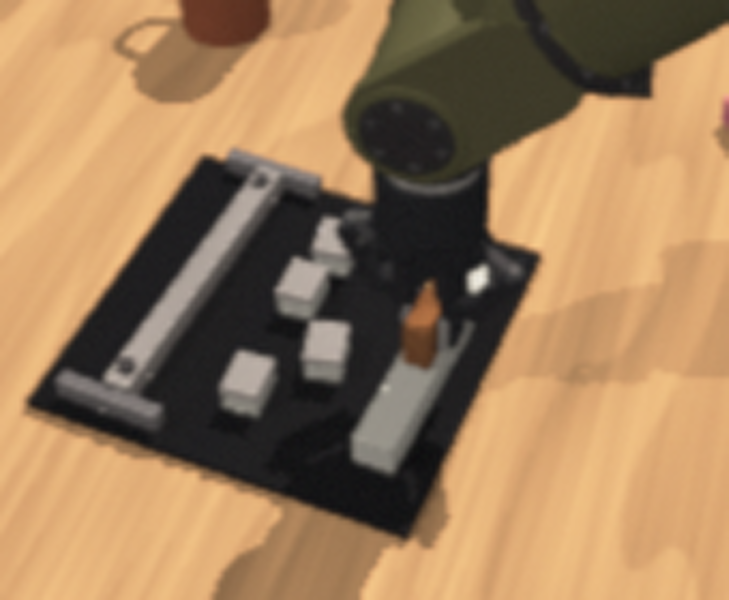

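The bar sits low behind all four tins, parallel to the stop. I push along the stop's x in 5 mm rows first, slowing before the stop.

Call:
{"api": "jog_arm", "payload": {"motion": [[1, [0.5, -0.062, 0], [0, 0, 0]], [1, [0.5, -0.062, 0], [0, 0, 0]], [1, [0.5, -0.062, 0], [0, 0, 0]], [1, [0.5, -0.062, 0], [0, 0, 0]], [1, [0.5, -0.062, 0], [0, 0, 0]]]}}

```text
time: 10.82
tcp_pos: [0.4652, 0.0473, 0.0503]
tcp_rot: [[0.123, 0.992, -0.0], [0.992, -0.123, -0.0], [-0.0, -0.0, -1.0]]
ft_force: [0.2, 0.1, -2.6]
grip_width: 0.225
```

Call:
{"api": "jog_arm", "payload": {"motion": [[1, [0.5, -0.062, 0], [0, 0, 0]], [1, [0.5, -0.062, 0], [0, 0, 0]], [1, [0.5, -0.062, 0], [0, 0, 0]], [1, [0.5, -0.062, 0], [0, 0, 0]], [1, [0.5, -0.062, 0], [0, 0, 0]]]}}

```text
time: 11.45
tcp_pos: [0.4902, 0.0442, 0.0502]
tcp_rot: [[0.123, 0.992, -0.0], [0.992, -0.123, 0.0], [-0.0, -0.0, -1.0]]
ft_force: [0.4, 0.1, -2.3]
grip_width: 0.224
```

Call:
{"api": "jog_arm", "payload": {"motion": [[1, [0.5, -0.062, 0], [0, 0, 0]], [1, [0.5, -0.062, 0], [0, 0, 0]], [1, [0.5, -0.062, 0], [0, 0, 0]], [1, [0.5, -0.062, 0], [0, 0, 0]], [1, [0.5, -0.062, 0], [0, 0, 0]]]}}

```text
time: 12.08
tcp_pos: [0.5152, 0.041, 0.0503]
tcp_rot: [[0.123, 0.992, -0.0], [0.992, -0.123, -0.0], [-0.0, -0.0, -1.0]]
ft_force: [-1.3, -1.1, -2.7]
grip_width: 0.224
```

Call:
{"api": "jog_arm", "payload": {"motion": [[1, [0.5, -0.062, 0], [0, 0, 0]], [1, [0.5, -0.062, 0], [0, 0, 0]], [1, [0.4, -0.05, 0], [0, 0, 0]], [1, [0.4, -0.05, 0], [0, 0, 0]], [1, [0.4, -0.05, 0], [0, 0, 0]]]}}

```text
time: 12.7
tcp_pos: [0.5371, 0.0383, 0.0502]
tcp_rot: [[0.123, 0.992, -0.0], [0.992, -0.123, -0.0], [-0.0, -0.0, -1.0]]
ft_force: [-1.7, 0.2, -1.5]
grip_width: 0.231
```

```bash
python3 - <<'E'
from h import *
s=status.read_state();print(s["time"],s["tcp_pos"].round(4),s["ft_force"])
for c in("top","side"):
    p=vision.get_image(c); save(f"pics/{c}8.png",p["pixels"],(170,120,330,240) if c=="top" else (160,150,330,290))
E
```

```text
12.7 [0.5371 0.0383 0.0502] [-1.70632715  0.1740176  -1.5004433 ]
```

View pics/side8.png

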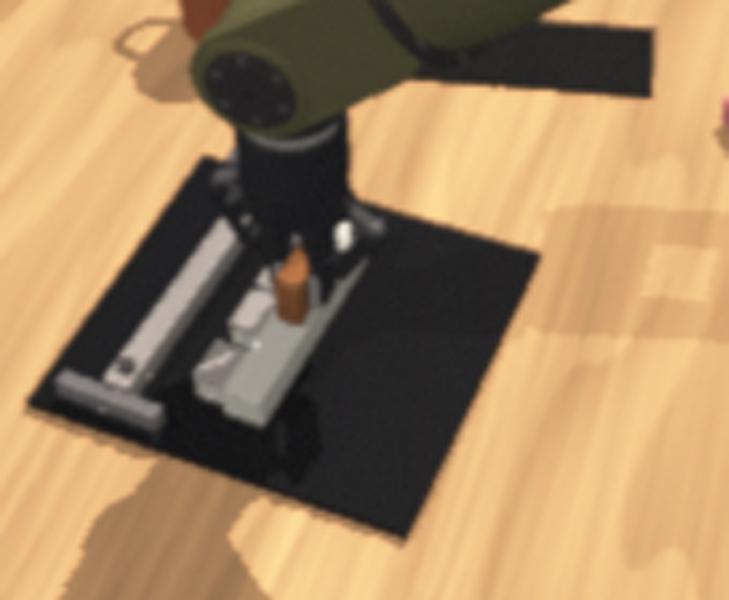

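View pics/top8.png

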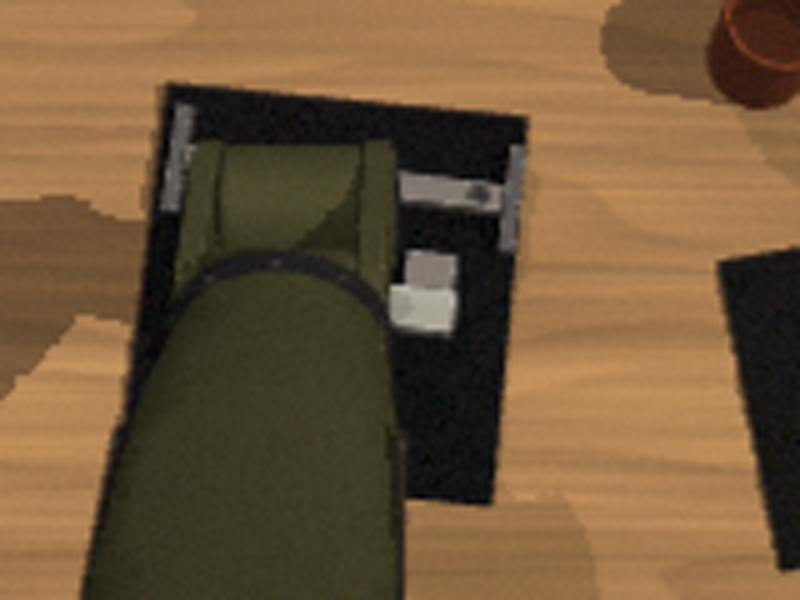

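All tins ride ahead of the bar (side view: tins at (215,365), (250,315), ... along the bar's front edge). About 34 mm to the stop.

Call:
{"api": "jog_arm", "payload": {"motion": [[1, [0.4, -0.05, 0], [0, 0, 0]], [1, [0.4, -0.05, 0], [0, 0, 0]], [1, [0.4, -0.05, 0], [0, 0, 0]], [1, [0.4, -0.05, 0], [0, 0, 0]], [1, [0.3, -0.037, 0], [0, 0, 0]]]}}

```text
time: 13.42
tcp_pos: [0.5561, 0.0359, 0.0502]
tcp_rot: [[0.123, 0.992, -0.0], [0.992, -0.123, -0.0], [-0.0, -0.0, -1.0]]
ft_force: [-2.8, 0.2, -1.3]
grip_width: 0.223
```

Call:
{"api": "jog_arm", "payload": {"motion": [[1, [0.2, -0.025, 0], [0, 0, 0]], [1, [0.2, -0.025, 0], [0, 0, 0]], [1, [0.2, -0.025, 0], [0, 0, 0]], [1, [0.15, -0.019, 0], [0, 0, 0]], [1, [0.15, -0.019, 0], [0, 0, 0]]]}}

```text
time: 14.05
tcp_pos: [0.565, 0.0348, 0.0503]
tcp_rot: [[0.123, 0.992, -0.0], [0.992, -0.123, 0.0], [-0.0, -0.0, -1.0]]
ft_force: [-2.1, 0.0, -2.3]
grip_width: 0.225
```

Call:
{"api": "jog_arm", "payload": {"motion": [[1, [0.1, -0.012, 0], [0, 0, 0]], [1, [0.1, -0.012, 0], [0, 0, 0]], [1, [0.1, -0.012, 0], [0, 0, 0]], [1, [0.1, -0.012, 0], [0, 0, 0]], [1, [0.1, -0.012, 0], [0, 0, 0]]]}}

```text
time: 14.68
tcp_pos: [0.57, 0.0342, 0.0503]
tcp_rot: [[0.123, 0.992, -0.0], [0.992, -0.123, -0.0], [-0.0, -0.0, -1.0]]
ft_force: [-2.5, 0.3, -2.3]
grip_width: 0.225
```

```bash
python3 - <<'E'
from h import *
s=status.read_state();print(s["time"],s["tcp_pos"].round(4),s["ft_force"].round(1),s["wrist_torque"].round(3))
for c in("side",):
    p=vision.get_image(c); save(f"pics/{c}9.png",p["pixels"],(160,160,290,270))
E
```

```text
14.675 [0.57   0.0342 0.0503] [-2.5  0.3 -2.3] [ 0.054  0.387 -0.001]
```

View pics/side9.png

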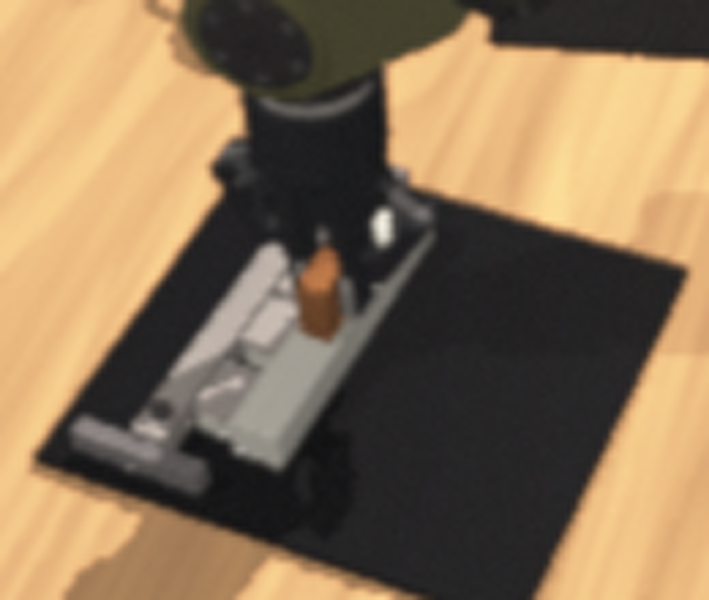

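The tins are about to meet the bar, neatly in line. The force is 2.5 N from tin friction. I'll feel forward in small steps.

Call:
{"api": "jog_arm", "payload": {"motion": [[1, [0.05, -0.006, 0], [0, 0, 0]], [1, [0.05, -0.006, 0], [0, 0, 0]], [1, [0.05, -0.006, 0], [0, 0, 0]], [1, [0.05, -0.006, 0], [0, 0, 0]]]}}

```text
time: 15.22
tcp_pos: [0.5719, 0.034, 0.0503]
tcp_rot: [[0.123, 0.992, -0.0], [0.992, -0.123, -0.0], [-0.0, -0.0, -1.0]]
ft_force: [-1.5, 0.3, -2.3]
grip_width: 0.226
```

Call:
{"api": "jog_arm", "payload": {"motion": [[1, [0.05, -0.006, 0], [0, 0, 0]], [1, [0.05, -0.006, 0], [0, 0, 0]], [1, [0.05, -0.006, 0], [0, 0, 0]]]}}

```text
time: 15.6
tcp_pos: [0.5734, 0.0339, 0.0503]
tcp_rot: [[0.123, 0.992, -0.0], [0.992, -0.123, 0.0], [0.0, -0.0, -1.0]]
ft_force: [-2.2, -0.3, -1.9]
grip_width: 0.228
```

Call:
{"api": "jog_arm", "payload": {"motion": [[1, [0.05, -0.006, 0], [0, 0, 0]], [1, [0.05, -0.006, 0], [0, 0, 0]], [1, [0.05, -0.006, 0], [0, 0, 0]]]}}

```text
time: 15.98
tcp_pos: [0.5746, 0.0337, 0.0503]
tcp_rot: [[0.123, 0.992, -0.001], [0.992, -0.123, 0.0], [0.0, -0.001, -1.0]]
ft_force: [-6.8, 0.7, 0.5]
grip_width: 0.221
```

Call:
{"api": "jog_arm", "payload": {"motion": [[1, [0.05, -0.006, 0], [0, 0, 0]], [1, [0.05, -0.006, 0], [0, 0, 0]], [1, [0.05, -0.006, 0], [0, 0, 0]]]}}

```text
time: 16.35
tcp_pos: [0.5761, 0.0336, 0.0503]
tcp_rot: [[0.123, 0.992, -0.001], [0.992, -0.123, 0.0], [0.0, -0.001, -1.0]]
ft_force: [-5.3, 1.5, 1.8]
grip_width: 0.223
```

```bash
python3 - <<'E'
from h import *
s=status.read_state();print(s["time"],s["tcp_pos"].round(4),s["ft_force"].round(1),s["wrist_torque"].round(3))
for c in("side","wrist"):
    p=vision.get_image(c); save(f"pics/{c}10.png",p["pixels"],(160,160,290,270) if c=="side" else None)
E
```

```text
16.35 [0.5761 0.0336 0.0503] [-5.3  1.5  1.8] [ 0.133  1.059 -0.143]
```

View pics/side10.png

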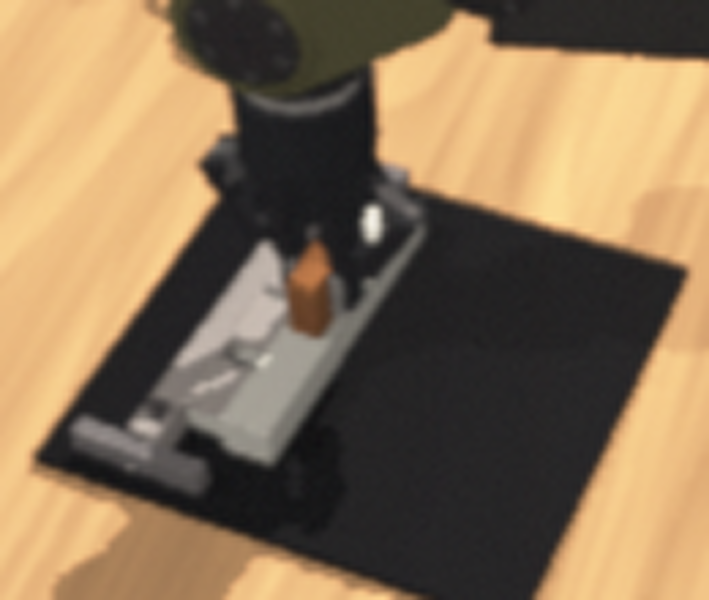

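View pics/wrist10.png

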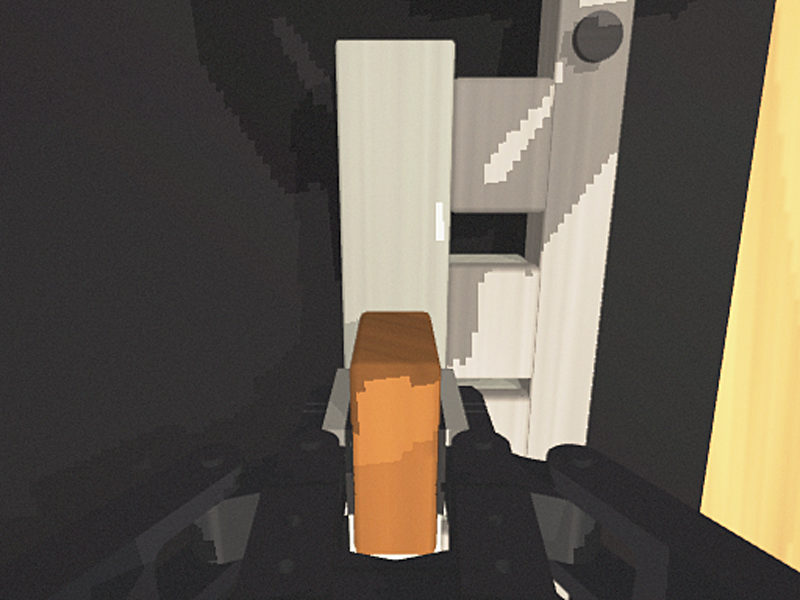

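The wrist view shows tins (500,145), (490,320) and (505,420) square between bar (400,200) and stop (585,250). The bar is now being moved; I continue feeling forward.

Call:
{"api": "jog_arm", "payload": {"motion": [[1, [0.05, -0.006, 0], [0, 0, 0]], [1, [0.05, -0.006, 0], [0, 0, 0]], [1, [0.05, -0.006, 0], [0, 0, 0]]]}}

```text
time: 16.82
tcp_pos: [0.5775, 0.0334, 0.0503]
tcp_rot: [[0.123, 0.992, -0.001], [0.992, -0.123, 0.0], [0.0, -0.001, -1.0]]
ft_force: [-5.7, 1.4, 0.3]
grip_width: 0.221
```

Call:
{"api": "jog_arm", "payload": {"motion": [[1, [0.05, -0.006, 0], [0, 0, 0]], [1, [0.05, -0.006, 0], [0, 0, 0]], [1, [0.05, -0.006, 0], [0, 0, 0]]]}}

```text
time: 17.2
tcp_pos: [0.5791, 0.0332, 0.0503]
tcp_rot: [[0.123, 0.992, -0.001], [0.992, -0.123, 0.0], [-0.0, -0.001, -1.0]]
ft_force: [-5.9, 0.4, 0.8]
grip_width: 0.222
```

Call:
{"api": "jog_arm", "payload": {"motion": [[1, [0.05, -0.006, 0], [0, 0, 0]], [1, [0.05, -0.006, 0], [0, 0, 0]], [1, [0.05, -0.006, 0], [0, 0, 0]]]}}

```text
time: 17.58
tcp_pos: [0.5806, 0.033, 0.0503]
tcp_rot: [[0.123, 0.992, -0.001], [0.992, -0.123, 0.0], [0.0, -0.001, -1.0]]
ft_force: [-5.9, -0.4, 0.4]
grip_width: 0.223
```

Call:
{"api": "jog_arm", "payload": {"motion": [[1, [0.05, -0.006, 0], [0, 0, 0]], [1, [0.05, -0.006, 0], [0, 0, 0]], [1, [0.03, -0.004, 0], [0, 0, 0]]]}}

```text
time: 17.95
tcp_pos: [0.5819, 0.0329, 0.0503]
tcp_rot: [[0.123, 0.992, -0.001], [0.992, -0.123, 0.0], [0.0, -0.001, -1.0]]
ft_force: [-5.8, 1.2, 1.1]
grip_width: 0.226
```

Call:
{"api": "jog_arm", "payload": {"motion": [[1, [0.05, -0.006, 0], [0, 0, 0]], [1, [0.05, -0.006, 0], [0, 0, 0]]]}}

```text
time: 18.2
tcp_pos: [0.5829, 0.0327, 0.0503]
tcp_rot: [[0.123, 0.992, -0.001], [0.992, -0.123, 0.0], [-0.0, -0.001, -1.0]]
ft_force: [-5.9, 1.2, 1.1]
grip_width: 0.22
```

Call:
{"api": "jog_arm", "payload": {"motion": [[1, [0.05, -0.006, 0], [0, 0, 0]], [1, [0.05, -0.006, 0], [0, 0, 0]]]}}

```text
time: 18.45
tcp_pos: [0.5838, 0.0326, 0.0503]
tcp_rot: [[0.123, 0.992, -0.001], [0.992, -0.123, 0.0], [0.0, -0.001, -1.0]]
ft_force: [-6.3, 0.2, 0.6]
grip_width: 0.226
```

Call:
{"api": "jog_arm", "payload": {"motion": [[1, [0.05, -0.006, 0], [0, 0, 0]], [1, [0.05, -0.006, 0], [0, 0, 0]]]}}

```text
time: 18.7
tcp_pos: [0.5849, 0.0325, 0.0503]
tcp_rot: [[0.123, 0.992, -0.001], [0.992, -0.123, 0.0], [-0.0, -0.001, -1.0]]
ft_force: [-6.0, 1.2, 0.9]
grip_width: 0.223
```

Call:
{"api": "jog_arm", "payload": {"motion": [[1, [0.05, -0.006, 0], [0, 0, 0]], [1, [0.05, -0.006, 0], [0, 0, 0]]]}}

```text
time: 18.95
tcp_pos: [0.5858, 0.0324, 0.0503]
tcp_rot: [[0.123, 0.992, -0.001], [0.992, -0.123, 0.0], [-0.0, -0.001, -1.0]]
ft_force: [-6.3, 1.1, -0.2]
grip_width: 0.219
```

Call:
{"api": "jog_arm", "payload": {"motion": [[1, [0.06, -0.007, 0], [0, 0, 0]], [1, [0.06, -0.008, 0], [0, 0, 0]]]}}

```text
time: 19.2
tcp_pos: [0.587, 0.0322, 0.0503]
tcp_rot: [[0.123, 0.992, -0.001], [0.992, -0.123, 0.0], [0.0, -0.001, -1.0]]
ft_force: [-5.9, 1.8, 1.2]
grip_width: 0.226
```

Call:
{"api": "jog_arm", "payload": {"motion": [[1, [0.06, -0.007, 0], [0, 0, 0]], [1, [0.06, -0.008, 0], [0, 0, 0]]]}}

```text
time: 19.45
tcp_pos: [0.5882, 0.032, 0.0503]
tcp_rot: [[0.123, 0.992, -0.001], [0.992, -0.123, 0.0], [-0.0, -0.001, -1.0]]
ft_force: [-5.0, 1.3, 0.7]
grip_width: 0.222
```

Call:
{"api": "jog_arm", "payload": {"motion": [[1, [0.06, -0.007, 0], [0, 0, 0]], [1, [0.06, -0.008, 0], [0, 0, 0]]]}}

```text
time: 19.7
tcp_pos: [0.5895, 0.0319, 0.0503]
tcp_rot: [[0.123, 0.992, -0.001], [0.992, -0.123, 0.0], [0.0, -0.001, -1.0]]
ft_force: [-6.9, 1.1, 0.9]
grip_width: 0.224
```

Call:
{"api": "jog_arm", "payload": {"motion": [[1, [0.06, -0.007, 0], [0, 0, 0]], [1, [0.06, -0.008, 0], [0, 0, 0]]]}}

```text
time: 19.95
tcp_pos: [0.5907, 0.0318, 0.0503]
tcp_rot: [[0.123, 0.992, -0.001], [0.992, -0.123, 0.0], [-0.0, -0.001, -1.0]]
ft_force: [-5.0, 1.1, 0.4]
grip_width: 0.22
```

Call:
{"api": "jog_arm", "payload": {"motion": [[1, [0.06, -0.007, 0], [0, 0, 0]], [1, [0.06, -0.008, 0], [0, 0, 0]]]}}

```text
time: 20.2
tcp_pos: [0.5918, 0.0316, 0.0503]
tcp_rot: [[0.123, 0.992, -0.001], [0.992, -0.123, 0.0], [-0.0, -0.001, -1.0]]
ft_force: [-6.2, 0.3, 1.1]
grip_width: 0.223
```

Call:
{"api": "jog_arm", "payload": {"motion": [[1, [0.06, -0.007, 0], [0, 0, 0]], [1, [0.06, -0.008, 0], [0, 0, 0]]]}}

```text
time: 20.45
tcp_pos: [0.593, 0.0315, 0.0503]
tcp_rot: [[0.123, 0.992, -0.001], [0.992, -0.123, 0.0], [0.0, -0.001, -1.0]]
ft_force: [-5.9, -0.1, 0.4]
grip_width: 0.225
```

Call:
{"api": "jog_arm", "payload": {"motion": [[1, [0.06, -0.007, 0], [0, 0, 0]], [1, [0.06, -0.008, 0], [0, 0, 0]]]}}

```text
time: 20.7
tcp_pos: [0.5942, 0.0313, 0.0503]
tcp_rot: [[0.123, 0.992, -0.001], [0.992, -0.123, 0.0], [-0.0, -0.001, -1.0]]
ft_force: [-6.4, 1.6, 0.9]
grip_width: 0.225
```

Call:
{"api": "jog_arm", "payload": {"motion": [[1, [0.06, -0.007, 0], [0, 0, 0]], [1, [0.06, -0.008, 0], [0, 0, 0]]]}}

```text
time: 20.95
tcp_pos: [0.5954, 0.0312, 0.0502]
tcp_rot: [[0.123, 0.992, -0.001], [0.992, -0.123, 0.0], [0.0, -0.001, -1.0]]
ft_force: [-6.4, 0.5, 1.3]
grip_width: 0.223
```

Call:
{"api": "jog_arm", "payload": {"motion": [[1, [0.06, -0.007, 0], [0, 0, 0]], [1, [0.06, -0.008, 0], [0, 0, 0]]]}}

```text
time: 21.2
tcp_pos: [0.5966, 0.031, 0.0503]
tcp_rot: [[0.123, 0.992, -0.001], [0.992, -0.123, 0.0], [0.0, -0.001, -1.0]]
ft_force: [-6.1, 0.9, 1.4]
grip_width: 0.221
```

Call:
{"api": "jog_arm", "payload": {"motion": [[1, [0.06, -0.007, 0], [0, 0, 0]], [1, [0.06, -0.008, 0], [0, 0, 0]]]}}

```text
time: 21.45
tcp_pos: [0.5978, 0.0309, 0.0503]
tcp_rot: [[0.123, 0.992, -0.001], [0.992, -0.123, 0.0], [-0.0, -0.001, -1.0]]
ft_force: [-4.9, 1.1, 0.9]
grip_width: 0.222
```

Call:
{"api": "jog_arm", "payload": {"motion": [[1, [0.06, -0.007, 0], [0, 0, 0]], [1, [0.06, -0.008, 0], [0, 0, 0]]]}}

```text
time: 21.7
tcp_pos: [0.599, 0.0307, 0.0503]
tcp_rot: [[0.123, 0.992, -0.001], [0.992, -0.123, 0.0], [-0.0, -0.001, -1.0]]
ft_force: [-5.3, 0.1, 1.0]
grip_width: 0.225
```

Call:
{"api": "jog_arm", "payload": {"motion": [[1, [0.06, -0.007, 0], [0, 0, 0]], [1, [0.06, -0.008, 0], [0, 0, 0]]]}}

```text
time: 21.95
tcp_pos: [0.5994, 0.0307, 0.0502]
tcp_rot: [[0.123, 0.992, -0.004], [0.992, -0.123, 0.0], [-0.0, -0.004, -1.0]]
ft_force: [-16.6, 1.4, 8.3]
grip_width: 0.227
```

It came up solid at TCP x ≈ 0.599 (force 16.6 N including about 3 N tin friction). I ease off slightly and hold.

Call:
{"api": "jog_arm", "payload": {"motion": [[1, [-0.03, 0.004, 0], [0, 0, 0]], [1, [0, 0, 0], [0, 0, 0]]]}}

```text
time: 22.2
tcp_pos: [0.5994, 0.0307, 0.0502]
tcp_rot: [[0.123, 0.992, -0.003], [0.992, -0.123, 0.0], [-0.0, -0.003, -1.0]]
ft_force: [-10.4, 0.4, 4.6]
grip_width: 0.22
```

Call:
{"api": "jog_arm", "payload": {"motion": [[1, [0, 0, 0], [0, 0, 0]], [1, [0, 0, 0], [0, 0, 0]], [1, [0, 0, 0], [0, 0, 0]], [1, [0, 0, 0], [0, 0, 0]], [1, [0, 0, 0], [0, 0, 0]]]}}

```text
time: 22.82
tcp_pos: [0.5994, 0.0307, 0.0502]
tcp_rot: [[0.123, 0.992, -0.003], [0.992, -0.123, 0.0], [-0.0, -0.003, -1.0]]
ft_force: [-10.9, 1.2, 4.1]
grip_width: 0.225
```

Call:
{"api": "jog_arm", "payload": {"motion": [[1, [0, 0, 0], [0, 0, 0]], [1, [0, 0, 0], [0, 0, 0]], [1, [0, 0, 0], [0, 0, 0]], [1, [0, 0, 0], [0, 0, 0]], [1, [0, 0, 0], [0, 0, 0]]]}}

```text
time: 23.45
tcp_pos: [0.5994, 0.0307, 0.0502]
tcp_rot: [[0.123, 0.992, -0.003], [0.992, -0.123, 0.0], [-0.0, -0.003, -1.0]]
ft_force: [-11.7, 1.5, 4.3]
grip_width: 0.226
```

```bash
python3 - <<'E'
from h import *
s=status.read_state();print(s["time"],s["tcp_pos"].round(4),s["ft_force"].round(1),s["wrist_torque"].round(3))
for c in("side","wrist"):
    p=vision.get_image(c); save(f"pics/{c}11.png",p["pixels"],(160,160,290,270) if c=="side" else None)
E
```

```text
23.45 [0.5994 0.0307 0.0502] [-11.7   1.5   4.3] [ 0.191  1.919 -0.136]
```

View pics/wrist11.png

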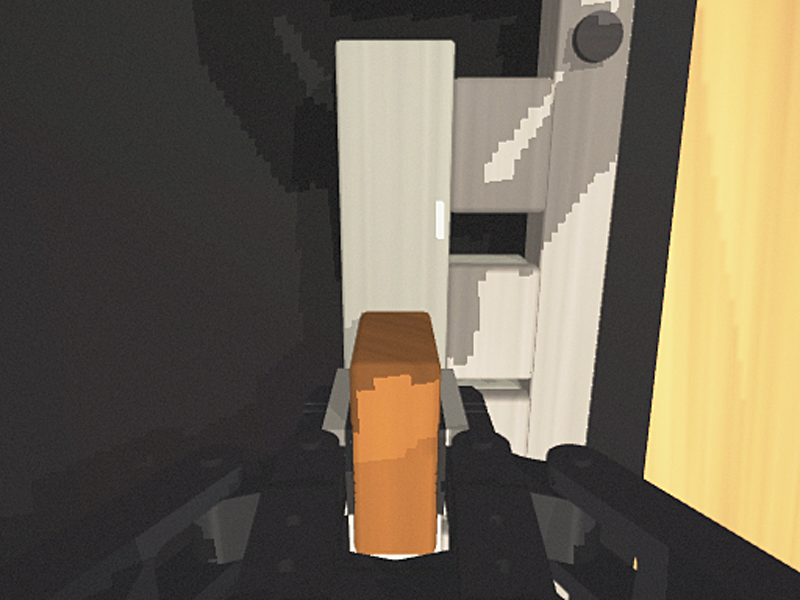

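View pics/side11.png

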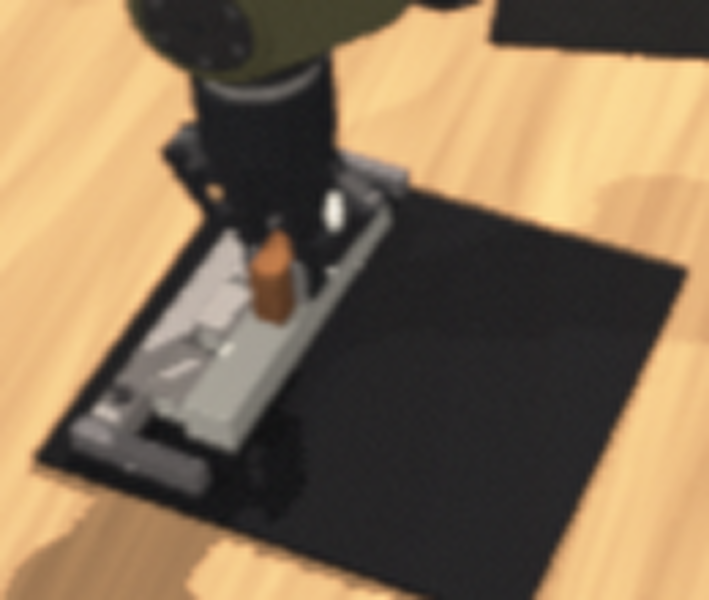

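Held more than 1.2 s at 10–12 N. The wrist view shows the tins square between bar and stop. I back straight off.

Call:
{"api": "jog_arm", "payload": {"motion": [[1, [-0.05, 0.006, 0], [0, 0, 0]], [1, [-0.1, 0.012, 0], [0, 0, 0]], [1, [-0.3, 0.037, 0], [0, 0, 0]], [1, [-0.6, 0.075, 0], [0, 0, 0]], [1, [-1.5, 0.186, 0], [0, 0, 0]]]}}

```text
time: 24.18
tcp_pos: [0.5745, 0.0337, 0.0503]
tcp_rot: [[0.123, 0.992, 0.001], [0.992, -0.123, -0.0], [0.0, 0.001, -1.0]]
ft_force: [-0.5, -0.1, -1.6]
grip_width: 0.227
```

Call:
{"api": "jog_arm", "payload": {"motion": [[1, [-2, 0.25, 0], [0, 0, 0]], [1, [-3, 0.37, 0], [0, 0, 0]], [1, [-3, 0.37, 1], [0, 0, 0]], [1, [-3, 0.3, 4], [0, 0, 0]], [1, [0, 0, 5], [0, 0, 0]]]}}

```text
time: 24.8
tcp_pos: [0.4625, 0.0468, 0.1508]
tcp_rot: [[0.123, 0.992, -0.002], [0.992, -0.123, -0.0], [-0.0, -0.002, -1.0]]
ft_force: [0.7, -0.1, -0.8]
grip_width: 0.227
```

```bash
python3 - <<'E'
from h import *
s=status.read_state();print(s["time"],s["tcp_pos"].round(4),s["ft_force"].round(1))
for c in("side","top"):
    p=vision.get_image(c); save(f"pics/{c}12.png",p["pixels"],(160,160,290,270) if c=="side" else (170,120,330,240))
E
```

```text
24.8 [0.4625 0.0468 0.1508] [ 0.7 -0.1 -0.8]
```

View pics/side12.png

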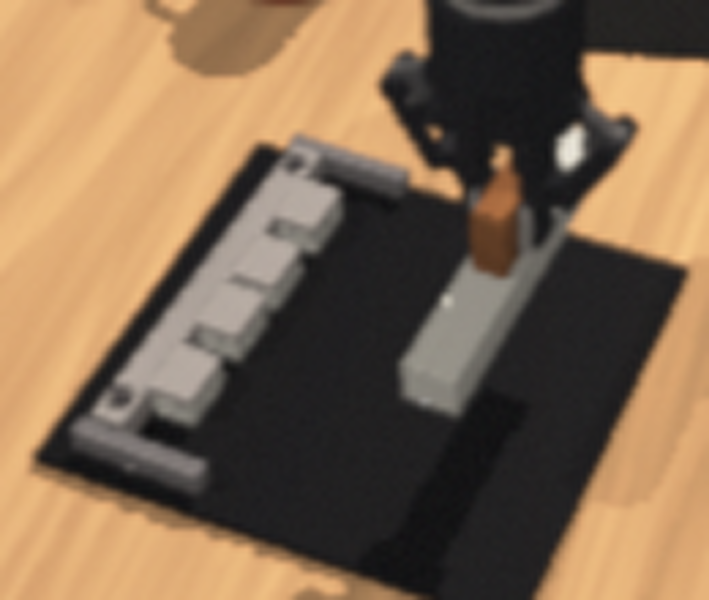

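View pics/top12.png

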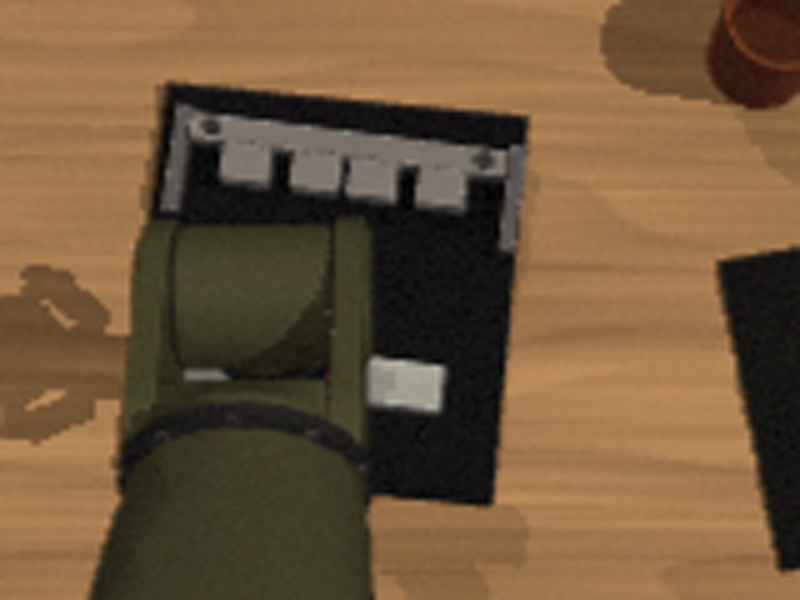

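Both views show the four tins flush in a row on the stop (top view (245,163), (315,172), (372,180) and (440,187)). I carry the straightedge back to the mat.

Call:
{"api": "jog_arm", "payload": {"motion": [[1, [0, -3, 0], [0, 0, -5]], [1, [0, -4, 0], [0, 0, -8]], [1, [0, -4, 0], [0, 0, -8]], [1, [0, -4, 0], [0, 0, -8]], [1, [0, -4, 0], [0, 0, -8]]]}}

```text
time: 25.52
tcp_pos: [0.4644, -0.1446, 0.1497]
tcp_rot: [[0.699, 0.715, -0.0], [0.715, -0.699, 0.0], [-0.0, -0.0, -1.0]]
ft_force: [0.6, 0.1, -2.1]
grip_width: 0.226
```

Call:
{"api": "jog_arm", "payload": {"motion": [[1, [0, -4, 0], [0, 0, -8]], [1, [0, -4, 0], [0, 0, -8]], [1, [0, -4, 0], [0, 0, -8]], [1, [0, -3, 0], [0, 0, -8]], [1, [0, -1.8, 0], [0, 0, -3.7]]]}}

```text
time: 26.15
tcp_pos: [0.4643, -0.3126, 0.1494]
tcp_rot: [[0.985, 0.173, -0.001], [0.173, -0.985, 0.0], [-0.0, -0.0, -1.0]]
ft_force: [0.9, -0.3, -2.6]
grip_width: 0.224
```

Call:
{"api": "jog_arm", "payload": {"motion": [[1, [0, 0, 0], [0, 0, 0]], [1, [0, 0, 0], [0, 0, 0]]]}}

```text
time: 26.4
tcp_pos: [0.4646, -0.3107, 0.1498]
tcp_rot: [[0.984, 0.179, -0.001], [0.179, -0.984, 0.001], [-0.0, -0.001, -1.0]]
ft_force: [-0.2, -0.0, -2.3]
grip_width: 0.224
```

Call:
{"api": "jog_arm", "payload": {"motion": [[1, [0, 0, -3], [0, 0, 0]], [1, [0, 0, -4], [0, 0, 0]], [1, [0, 0, -2.5], [0, 0, 0]], [1, [0, 0, -0.5], [0, 0, 0]], [1, [0, 0, 0], [0, 0, 0]]]}}

```text
time: 27.02
tcp_pos: [0.4651, -0.3112, 0.0509]
tcp_rot: [[0.984, 0.178, 0.0], [0.178, -0.984, -0.0], [0.0, 0.0, -1.0]]
ft_force: [-0.5, 0.1, -2.0]
grip_width: 0.22
```

Call:
{"api": "jog_arm", "payload": {"motion": [[1, [0, 0, -0.3], [0, 0, 0]], [1, [0, 0, -0.3], [0, 0, 0]], [1, [0, 0, -0.2], [0, 0, 0]], [1, [0, 0, 0], [0, 0, 0]]]}}

```text
time: 27.52
tcp_pos: [0.4647, -0.3114, 0.0422]
tcp_rot: [[0.984, 0.178, -0.0], [0.178, -0.984, 0.0], [-0.0, -0.0, -1.0]]
ft_force: [0.5, 0.7, -3.2]
grip_width: 0.225
```

Call:
{"api": "jog_arm", "payload": {"motion": [[1, [0, 0, -0.05], [0, 0, 0]], [1, [0, 0, -0.05], [0, 0, 0]], [1, [0, 0, 0], [0, 0, 0]]]}}

```text
time: 27.9
tcp_pos: [0.4648, -0.3114, 0.0413]
tcp_rot: [[0.984, 0.178, -0.0], [0.178, -0.984, 0.0], [-0.0, -0.0, -1.0]]
ft_force: [0.2, 0.6, -2.2]
grip_width: 0.225
```

Call:
{"api": "jog_arm", "payload": {"motion": [[1, [0, 0, -0.05], [0, 0, 0]], [1, [0, 0, -0.04], [0, 0, 0]], [1, [0, 0, 0], [0, 0, 0]]]}}

```text
time: 28.28
tcp_pos: [0.4648, -0.3114, 0.0407]
tcp_rot: [[0.984, 0.178, 0.0], [0.178, -0.984, -0.0], [0.0, 0.0, -1.0]]
ft_force: [-2.9, 1.6, 4.3]
grip_width: 0.224
```

Contact with the mat. I open slowly and rise.

Call:
{"api": "jog_arm", "payload": {"motion": [[-0.3, [0, 0, 0], [0, 0, 0]], [-1, [0, 0, 0], [0, 0, 0]], [-1, [0, 0, 0], [0, 0, 0]], [-1, [0, 0, 0], [0, 0, 0]], [-1, [0, 0, 0], [0, 0, 0]]]}}

```text
time: 28.9
tcp_pos: [0.4648, -0.3114, 0.0404]
tcp_rot: [[0.984, 0.178, 0.0], [0.178, -0.984, 0.0], [0.0, -0.0, -1.0]]
ft_force: [-0.5, -0.1, -0.1]
grip_width: 1.0
```

Call:
{"api": "jog_arm", "payload": {"motion": [[-1, [0, 0, 0], [0, 0, 0]], [-1, [0, 0, 0], [0, 0, 0]], [-1, [0, 0, 0.5], [0, 0, 0]], [-1, [0, 0, 1.5], [0, 0, 0]], [-1, [0, 0, 3], [0, 0, 0]]]}}

```text
time: 29.52
tcp_pos: [0.4645, -0.3112, 0.0911]
tcp_rot: [[0.984, 0.178, -0.001], [0.178, -0.984, 0.001], [-0.001, -0.001, -1.0]]
ft_force: [0.1, 0.8, 0.6]
grip_width: 0.999
```

Call:
{"api": "jog_arm", "payload": {"motion": [[-1, [0, 0, 5], [0, 0, 0]], [-1, [-2, 0, 5], [0, 0, 0]], [-1, [-5, 0, 2], [0, 0, 0]], [-1, [-5, 0, 0], [0, 0, 0]], [-1, [0, 0, 0], [0, 0, 0]]]}}

```text
time: 30.15
tcp_pos: [0.3428, -0.3115, 0.212]
tcp_rot: [[0.984, 0.176, 0.001], [0.176, -0.984, -0.002], [0.001, 0.002, -1.0]]
ft_force: [0.6, -0.2, 0.6]
grip_width: 1.0
```

```bash
python3 - <<'E'
from h import *
s=status.read_state();print(s["time"],s["tcp_pos"].round(4),s["ft_force"].round(1),s["grip_width"])
for c in("side","wrist","top"):
    p=vision.get_image(c); save(f"pics/{c}13.png",p["pixels"],(180,110,370,260) if c=="top" else None)
    for t,z in(("straightedge",.029),("mat",.003),("tin1",.032),("stop",.028),("mug",.095),("jar",.08),("brush",.1)):
        for o in vision.outline_of(t,p)[:5]:
            r=rect(p,o["pixels"],z); print(c,t,round(o["conf"],2),np.round(o["at"]),"c",np.round(r[0]),"s",np.round(r[1]),round(r[2],1))
E
```

```text
30.15 [ 0.3428 -0.3115  0.212 ] [ 0.6 -0.2  0.6] 1.0003928888621414
side straightedge 0.75 [338. 129.] c [ 309. -558.] s [164. 123.] 5.7
side straightedge 0.59 [343. 174.] c [ 236. -289.] s [118.  48.] 56.5
side straightedge 0.58 [283. 128.] c [ 511. -518.] s [101. 207.] 65.7
side straightedge 0.57 [214. 198.] c [616. -39.] s [53. 41.] 82.7
side straightedge 0.56 [280. 158.] c [ 470. -317.] s [191. 109.] 10.4
side mat 0.7 [237. 232.] c [548.  34.] s [280. 294.] 84.3
side mat 0.62 [283. 163.] c [ 466. -312.] s [232.  96.] 12.2
side tin1 0.46 [215. 198.] c [614. -37.] s [39. 54.] 16.9
side tin1 0.43 [204. 216.] c [625.  54.] s [46. 35.] 83.7
side tin1 0.41 [208. 212.] c [620.  11.] s [44. 40.] 73.9
side stop 0.66 [198. 213.] c [648.  24.] s [239.  33.] 83.6
side stop 0.52 [279. 160.] c [ 469. -325.] s [186. 110.] 9.6
side mug 0.77 [208. 141.] c [ 716. -225.] s [104. 187.] 23.8
side mug 0.63 [282. 165.] c [ 444. -205.] s [205.  83.] 10.6
side jar 0.95 [222. 329.] c [430. 394.] s [65. 89.] 19.2
side brush 0.86 [145. 305.] c [615. 404.] s [49. 87.] 33.7
wrist straightedge 0.89 [236. 293.]
[... 398 characters left out ...]
8. -312.] s [92. 23.] 10.6
top straightedge 0.84 [403. 250.] c [ 294. -553.] s [191.  51.] 6.0
top straightedge 0.78 [390. 185.] c [ 520. -517.] s [ 44. 194.] 68.2
top straightedge 0.56 [333. 201.] c [ 468. -309.] s [191.  41.] 8.8
top straightedge 0.29 [222. 154.] c [636.  97.] s [26. 33.] 0.3
top mat 0.81 [322. 193.] c [ 476. -311.] s [213.  92.] 10.6
top tin1 0.53 [256. 156.] c [617. -43.] s [26. 29.] 0.3
top stop 0.72 [240. 144.] c [650.  23.] s [230.  26.] 83.0
top mug 0.58 [325. 131.] c [ 718. -276.] s [ 77. 119.] 61.2
top jar 0.77 [139. 206.] c [433. 368.] s [68. 86.] 0.3
top jar 0.65 [238. 148.] c [637.  20.] s [220.  27.] 83.5
top brush 0.5 [134. 149.] c [622. 375.] s [69. 51.] 28.5
```

View pics/top13.png

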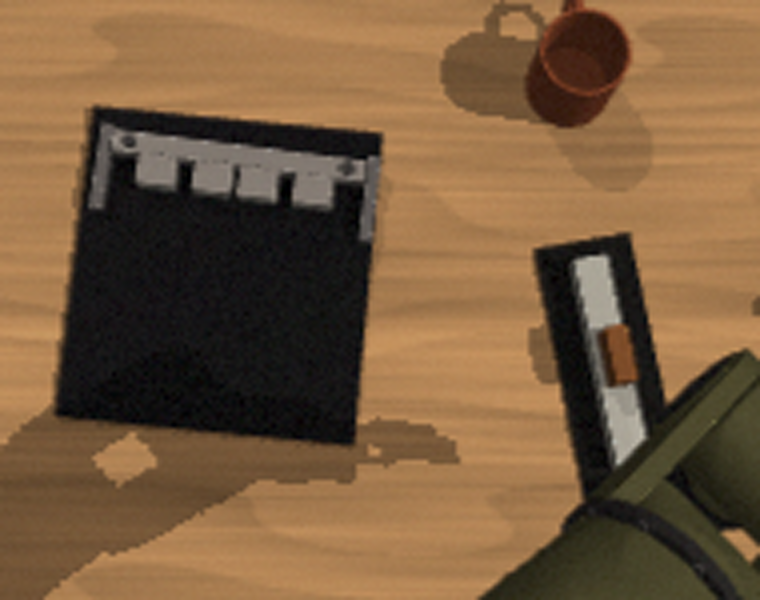

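View pics/side13.png

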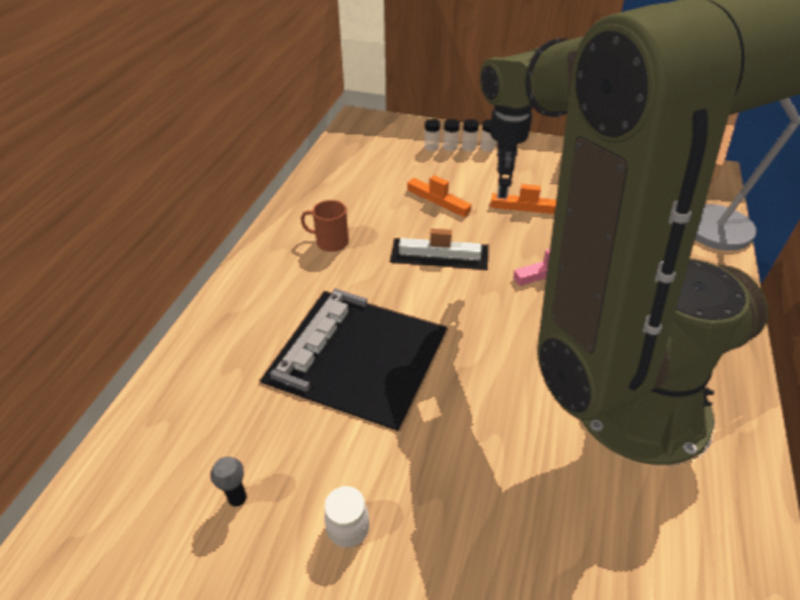

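View pics/wrist13.png

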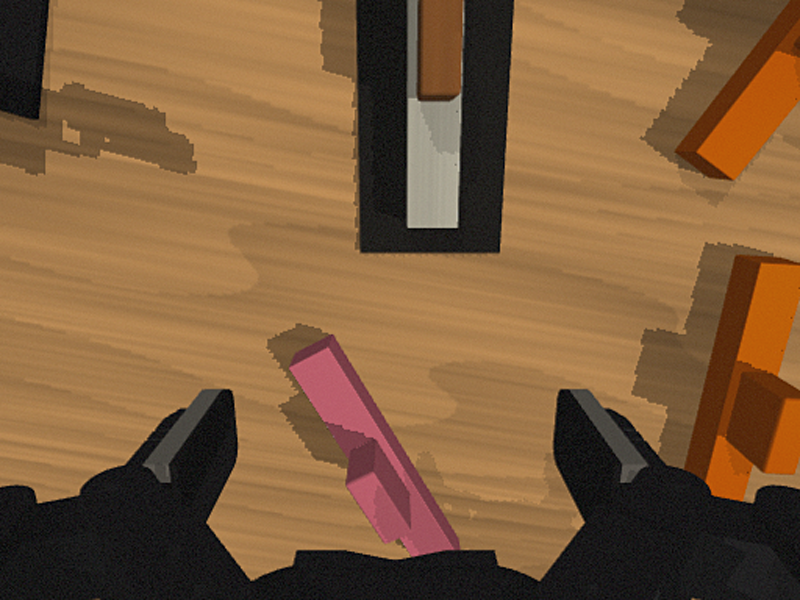

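The straightedge stands released in the middle of the mat, and mug, jar and brush are in place. One close look at the row of tins before handing in.

Call:
{"api": "jog_arm", "payload": {"motion": [[-1, [2, 3, 1], [0, 0, 0]], [-1, [3, 4.5, 1], [0, 0, -4]], [-1, [3, 4.5, 1], [0, 0, -4]], [-1, [3, 4.5, 1], [0, 0, -4]], [-1, [3, 4.5, 1], [0, 0, -4]]]}}

```text
time: 31.98
tcp_pos: [0.4855, -0.0998, 0.2609]
tcp_rot: [[0.995, -0.103, 0.0], [-0.103, -0.995, -0.0], [0.0, 0.0, -1.0]]
ft_force: [0.3, -1.7, -0.8]
grip_width: 1.006
```

Call:
{"api": "jog_arm", "payload": {"motion": [[-1, [3, 4.5, 0], [0, 0, -1]], [-1, [3, 4, 0], [0, 0, 0]], [-1, [2, 2, 0], [0, 0, 0]], [-1, [0, 0, 0], [0, 0, 0]], [-1, [0, 0, 0], [0, 0, 0]]]}}

```text
time: 32.6
tcp_pos: [0.5644, 0.0032, 0.2602]
tcp_rot: [[0.993, -0.118, -0.0], [-0.118, -0.993, -0.0], [-0.0, 0.0, -1.0]]
ft_force: [-0.2, -1.1, 0.3]
grip_width: 0.999
```

```bash
python3 - <<'E'
from h import *
s=status.read_state();print(s["time"],s["tcp_pos"].round(4))
p=vision.get_image("wrist"); save("pics/wrist14.png",p["pixels"],(60,10,340,220))
for t,z in(("tin1",.032),("stop",.028)):
        for o in vision.outline_of(t,p)[:5]:
            r=rect(p,o["pixels"],z); print(t,round(o["conf"],2),np.round(o["at"]),"c",np.round(r[0]),"s",np.round(r[1]),round(r[2],1))
E
```

```text
32.6 [0.5644 0.0032 0.2602]
tin1 0.9 [295. 106.] c [618. -43.] s [38. 30.] 82.8
tin1 0.88 [206. 103.] c [629.  47.] s [37. 28.] 83.2
tin1 0.72 [153.  98.] c [636.  97.] s [42. 29.] 83.2
tin1 0.62 [241. 105.] c [625.   6.] s [35. 28.] 83.2
stop 0.91 [224.  77.] c [651.  24.] s [231.  20.] 82.8
```

View pics/wrist14.png

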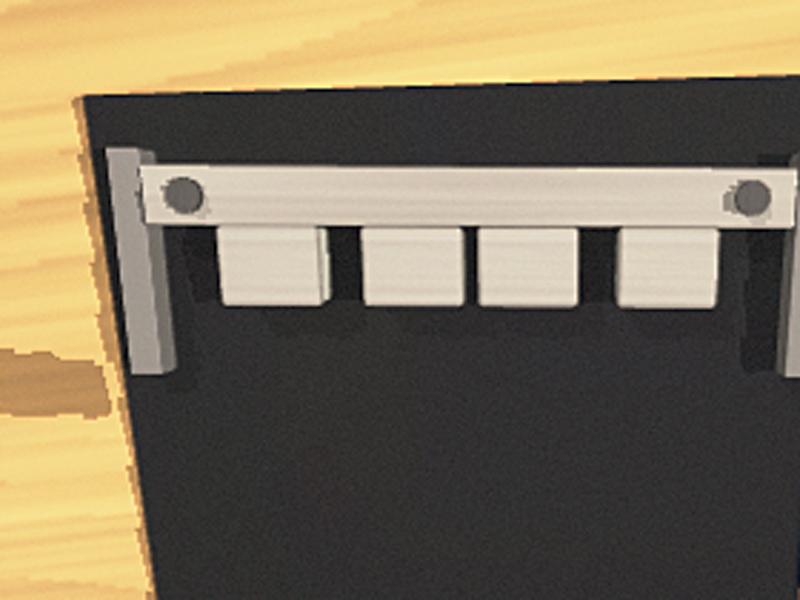

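The close crop shows all four tins, at (272,268), (413,266), (528,266) and (667,266), flush and square against the stop. Handing in.

```bash
python3 -c "
from bench import workorder; print(workorder.hand_in())"
```

```text
the job is handed in; nothing more can be done
None
```

I picked up the silver straightedge by its wooden grip and pushed the four tins onto the stop. The bar then slid about 25 mm before it came up solid. I held the row there for about 1.2 s at 10–12 N measured at the wrist, then backed off and stood the straightedge back on its mat, released. The job was handed in at about 33 s, and no verdict was reported.

- **Force:** when the bar came up solid, the wrist briefly read 16.6 N. I estimate about 3 N of that was tin friction, so the force on the stop should have stayed below 20 N, but it was not measured directly.
- **Tins:** the last close picture shows all four flush against the stop, with their sides within about 0.5° of its direction.
- **Straightedge:** it stands upright on the mat, within about 5 mm of the mat's middle and about 2° of its length.
- **Bystanders:** the mug, jar and brush measured within 6 mm of where they started, which is within camera error. The trained networks mixed up names several times, so I checked them against the pictures. No other check failed.

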